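# Clamp the bottle in its cradle with the box key

## Task

Make the cobalt bottle fast for rigging: push it along its cradle until its base is right up against the cork-faced stop, then take the long T-handled box key from the block, put it right down over the square clamp nut in its well and turn the nut clockwise until it stops. Lift the key off and stand it back upright in the empty hole of the block, and do not disturb anything else on the counter.

Things in the scene. Friction and masses are not known exactly. Their poses are not given: they have to be found in the camera images.
- cradle: Wooden bottle cradle fixed to the counter. Origin on the counter under the bottle's axis; y runs along the bottle from stop to mouth, z up. Base board x -75..100, y -155..95 mm, 15 thick; side boards (tops 65 high) at x -75..-63 and 85..97. Two V rails carry the bottle, axis at x 0, height 64. The mouth end (+y) is open. Leave it.
- stop_face (a point): Centre of the face of the round cork pad (60 mm across) on the cradle's stop board, which closes the cradle's -y end (16 mm thick, 100 mm high). The point lies on the bottle's axis, 64 mm above the counter, at y -135 mm in the cradle; its axes are the cradle's. The bottle's base must come up against it.
- bottle: Cobalt glass bottle lying in the cradle, 218 mm long, about 0.35 kg. Origin at the centre of its base, y axis towards the mouth. Body 68 mm across and 140 long, shoulder, neck 26 and lip 31 mm across. It starts 18 to 45 mm short of the cork pad, its mouth beyond the cradle's open end, and slides along the cradle with 3 to 7 N.
- bottle_mouth (a point): Centre of the bottle's mouth, the end face of its 31 mm lip, 64 mm above the counter; free all round, with open counter behind it between the dinghy and the glue jar (about 50 mm clear to each side of the axis).
- strap: Brass strap arching over the bottle, 20 mm wide, top about 107 mm high, cork pad beneath. Origin on its hinge at x -50, y -55, height 64 mm in the cradle; its other end carries the clamp nut. Turning the nut tips it down, 0.03 rad per rad. While slack it clears the bottle by about 1 mm; when the nut is tight it presses on it.
- clamp_nut (a joint): Turn of the quarter-turn clamp nut (rad); grows as the nut turns clockwise seen from above. Starts between 0.15 and 0.55 (slack) and comes to a firm stop at 1.5 (tight). It stays where it is left and takes about 0.12 N m to turn.
- nut_seat (a point): Centre of the upper face of the nut's round collar (30 mm across), 65 to 70 mm above the counter (it sinks as it is tightened). On it stands the nut's square: 16 mm across flats, 16 high, top 3 mm chamfered. This point's x and y axes are square to the flats and turn with the nut; at joint 0 they lie along the cradle's. It is at x 66, y -55 mm in the cradle.
- nut_well (a point): Centre of the mouth of the well in which the nut stands, 105 mm above the counter, straight above the nut; axes of the cradle. The well is clear for 38 mm along y (between two cheeks 12 mm thick) and 42 mm along x (from the strap, on the -x side, to a back board), 105 mm high: fingers do not fit round the nut.
- box_key: Long T-handled box key, nickel-plated, 127 mm tall, about 0.22 kg: the taller T-handle, with the longer bar. Origin at the centre of the open lower end of its nose, z up the 12 mm shaft. Nose 29 mm across with a square socket 17.5 mm across flats (square to the key's x and y), 20 deep. On the nut the nose rests on the collar, with 0.1 rad of play either way.
- key_bar (a point): Middle of the box key's T-bar, 120 mm above the key's origin. The bar is 90 mm long along the key's x axis, 12 mm thick (y), 14 mm tall, flat-sided. The key starts upright in one of the block's holes, its origin 12 mm above the counter.
- key_block: Dark wood block fixed to the counter, 200 mm along its x axis, 62 wide, 52 high, origin under its centre. Three round holes 36 mm across, 40 deep (floor 12 mm above the counter), mouths chamfered 4 mm, at x -64, 0 and 64 mm, y 0. Each holds one key; which is where varies.
- small_key: Short T-handled key in the block, 90 mm tall, T-bar 56 mm long along its x axis. Origin at its foot. Bystander.
- nut_driver: Nut driver in the block with a straight bulbous wooden handle (31 mm across), 128 mm tall. Origin at its foot. Bystander.
- funnel_stand: Ring stand with a brass funnel at the back of the counter: base 110 x 150 x 10 mm, rod 245 mm high at x +35, funnel 90 mm across, rim 197 mm high, at x -35. Origin under the base's centre. Its rod side faces the robot. Bystander.
- latch_box: Mahogany box with a brass hook-and-eye latch, 80 x 120 x 57 mm, origin under its centre. Bystander to the right of the cradle.
- tweezer: Long nickel-plated tweezer lying flat along its x axis, 222 x 24 x 8 mm, origin under its middle. Bystander.
- dinghy: Small yellow painted dinghy hull, 100 mm long (bow to +x), 38 wide, about 25 high, origin under its middle. Bystander beside the bottle's mouth.
- glue_jar: Closed glass jar, 44 mm across, 62 mm high, origin under its centre. Bystander beside the bottle's mouth.
- brush_pot: Open glass pot of paint brushes standing between the cradle and the key block: pot 54 mm across and 85 high, brushes upright in it to 170 mm above the counter, within the pot's width. Origin under its centre. Bystander.
Mind the look-alikes: they are no part of the job. What is shaped like the box_key but blue or yellow is not meant.

How it is judged:
By the outcome, as a careful person would: the job done as asked, in the order asked, and still so for the second after the job is handed in, with the robot touching nothing.
It also fails if it takes over 72 s, if anything falls off the work surface, if the arm or the gripper's body presses on something with over 40 N, if the wrist force passes 120 N, or if a joint passes its speed limit or range.

## Robot

A 6-joint arm with a two-finger parallel gripper is mounted at the origin on the work surface. World frame = base frame: x ahead of the robot, y to its left, z up, the work surface at z = 0. Lengths are in m, angles in rad, forces in N, time in s.
With the tool pointing down it reaches from about 0.35 to 0.8 m from the base axis. Payload 7.3 kg.
Tool frame: the origin (TCP) lies on the centre line of the jaws, within the pads' length; the fingertips stand ahead of it and the grasp point (between the pads) lies 3 mm ahead of it (nose_length is the z of the fingertips in the tool frame, in m); z points along the fingers, y is the direction in which the jaws open and shut (so a half turn about z gives the same grasp; the last joint's range is limited). The gripper opens to 85 mm and grips with 20 to 120 N. Pads are 22 mm wide; open, the fingers measure 114 mm over their backs; the gripper's body (76 mm by 85 mm) begins 54 mm behind the grasp point. The pads swing forward as they close: fully open they stand 13 mm farther back than shut.
Start: joints at [1.001, 0.342, 1.524, -0, 1.275, -0.146], TCP at [0.216, 0.479, 0.229] pointing down, gripper open.
Joint ranges: [-2.53, 2.53], [-0.77, 2.02], [0.04, 2.7], [-1, 4.14], [0.28, 2.66], [-3.11, 3.11]. Speed limits (rad/s): [2.57, 2.57, 3.14, 3.14, 3.14, 3.14].

## Interface

Orientations are given as a rotation vector (axis times angle).
In Python, from bench import * gives the robot as it stands.
- The arm moves only by the shell command python3 -m handwheel 'ROWS' [OPENING]. ROWS is JSON, one flat list of numbers, 4 for each row, row after row: the shift along the world's x, y, z in cm, then the turn about the world's z in degrees. A call has 1 to 20 rows; each row is the pose to reach, as a shift and turn from the pose commanded when the call began; what a row does not reach only later rows make up. A row lasts 1/8 s, in which the tool goes at most 62.5 mm and 10.7 degrees, less where a joint would pass 70% of its speed; a pose out of reach is approached as far as the arm can. A call with a gripper value outside its range is refused whole. OPENING is the finger opening in cm, from 0 to 8.54, set as the call begins (- or left out, the last holds). The fingers move at their own pace and stop on an object; the grip force is fixed at half the most. Time passes only in rows, so rows that repeat a pose let the fingers close. It gives the time, the measured TCP pose, the force and the opening at its end, in the units of the state.
- read_state(): the state, without advancing time (a new reading comes with each control period).
- snapshot(name): name is "side" or "top" or "wrist"; returns the picture (480x640x3 uint8, red, green, blue); there is no depth.
- camera_params(name): a dict with "mtx" (3x3 intrinsics, pixels), "k1" (the pictures are not rectified: a ray, as slopes to the right and down, at radius r is drawn at 1 + k1 r^2 times it, then the intrinsics apply), "R" (3x3) and "t" (3): a world point X has camera coordinates R X + t; the wrist camera has in their place "mount" (4x4, takes a point from camera to tool coordinates, whose origin is the TCP and whose axes are the flange's). Camera axes: x right, y down, z forward; pixel columns grow to the right and rows downward; lengths in m; the calibration is good to about 2 mm. A picture is of the moment at which its call begins: read the wrist's pose just before it. camera_params takes no time and is no camera call.
- finish_job(): hands the job in, once; it reports no verdict.
The state is a dict: "time": time; "joints": joint angles; "joint_vel": joint speeds; "joint_efforts": joint torques, N m; "tcp_pos": TCP position; "tcp_rot": TCP orientation; "ft_force": force on the tool from outside, world axes, zero at the start; "torque": the same for the moment, N m; "finger_gap": opening from 0.0 (shut) to 1.0 (fully open).
Only numpy, scipy, OpenCV 4.12 (cv2) and the standard library are available. Lean on these libraries where they do the work, as an engineer would, in place of code of your own. Each camera call takes 0.05 s, during which the arm holds its last target.

## Working session

There is one attempt and no reset: what is moved stays moved. The work goes in short steps, Python scripts to look and compute and a shell command to move; the robot and the scene stay as the last step left them, time stands still between calls to the robot, and variables do not carry over. Pictures are saved under pics/ and viewed, and the job is handed in when it is done.

```bash
ls; mkdir -p pics; python3 - <<'E'
from bench import *
import cv2,numpy as np
print(read_state())
for n in("top","side","wrist"):
    im=snapshot(n); cv2.imwrite(f"pics/{n}0.png",im[:,:,::-1]); print(n,camera_params(n))
E
```

```text
pics
{'time': 0.0, 'joints': array([ 1.00098651e+00,  3.42720071e-01,  1.52501212e+00, -2.11064107e-05,
        1.27539595e+00, -1.45999581e-01]), 'joint_vel': array([ 8.90384837e-04, -1.89933530e-06, -2.01015948e-04, -1.75621713e-03,
        1.72142827e-03,  1.76499861e-03]), 'joint_efforts': array([ 1.09759647e-03, -4.33685946e+01, -2.46010387e+01, -3.89608840e-05,
        7.80718488e-03,  7.79477517e-06]), 'tcp_pos': array([0.21566552, 0.47821723, 0.22842905]), 'tcp_rot': array([-6.60629729e-01, -3.07081536e+00,  2.26983115e-03]), 'ft_force': array([0.23244322, 0.22889397, 0.20172238]), 'torque': array([-0.03254109, -0.01646603,  0.01118806]), 'finger_gap': 0.9956933933090721}
top {'mtx': array([[561.49932235,   0.        , 315.60381471],
       [  0.        , 561.49932235, 242.63896274],
       [  0.        ,   0.        ,   1.        ]]), 'k1': 0.049794402604632124, 'R': array([[ 0.01031542, -0.99988108, -0.01146359],
       [-0.98234022, -0.00799129, -0.18693269],
       [ 0.18681885,  0.01318943, -0.98230584]]), 't': array([-0.0062379 ,  0.55876011,  1.26959116])}
side {'mtx':
[... 270 characters left out ...]
1, -5.72999304e-01, -7.41920683e-01],
       [ 3.84850876e-01,  6.34299780e-01, -6.70487578e-01]]), 't': array([-0.4719105 ,  0.27110007,  1.15395909])}
wrist {'mtx': array([[402.05351122,   0.        , 321.82638006],
       [  0.        , 402.05351122, 239.19760853],
       [  0.        ,   0.        ,   1.        ]]), 'k1': -0.05556537408165083, 'mount': array([[ 1.21196963e-03, -9.55595966e-01, -2.94677588e-01,
         7.54441882e-02],
       [ 9.99999051e-01,  9.65336085e-04,  9.82420197e-04,
        -7.81656587e-05],
       [-6.54333868e-04, -2.94678499e-01,  9.55596229e-01,
        -1.45151128e-01],
       [ 0.00000000e+00,  0.00000000e+00,  0.00000000e+00,
         1.00000000e+00]])}
```

View pics/top0.png

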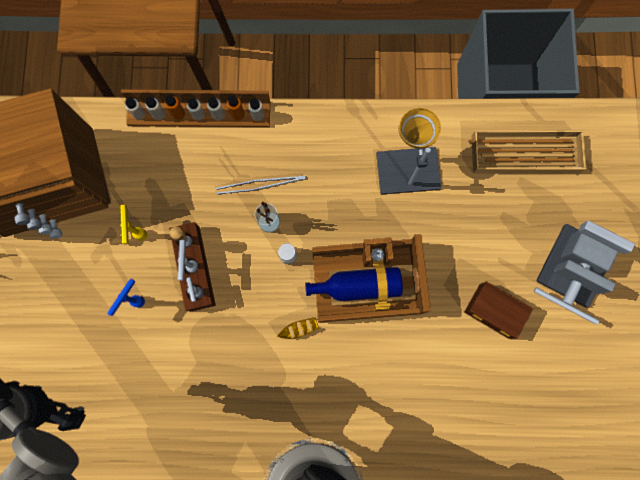

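View pics/side0.png

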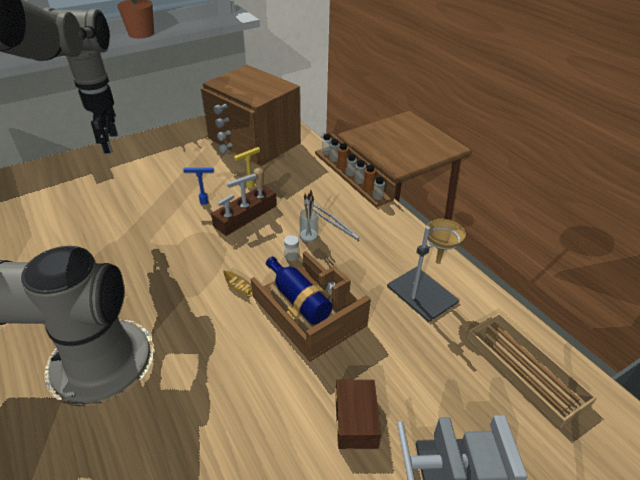

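View pics/wrist0.png

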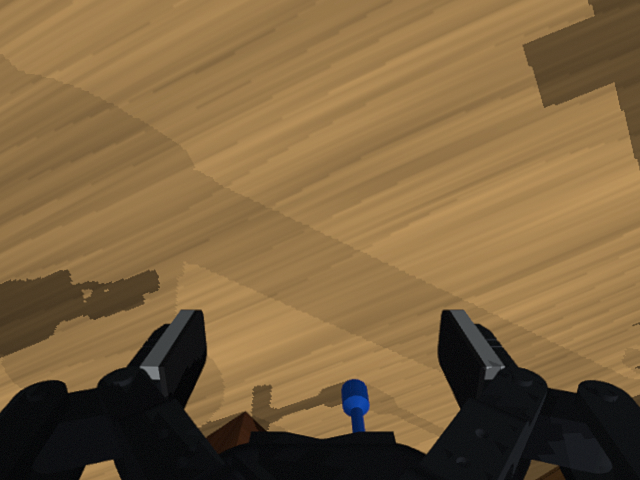

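```bash
cat > h.py <<'E'
import numpy as np,cv2
from scipy.spatial.transform import Rotation as Ro
from bench import *
def cam(n,st=None):
    p=camera_params(n)
    if n=="wrist":
        T=np.eye(4);T[:3,:3]=Ro.from_rotvec(st["tcp_rot"]).as_matrix();T[:3,3]=st["tcp_pos"]
        M=np.linalg.inv(T@p["mount"]);return p["mtx"],p["k1"],M[:3,:3],M[:3,3]
    return p["mtx"],p["k1"],np.array(p["R"]),np.array(p["t"])
def proj(c,X):
    K,k,R,t=c;X=np.atleast_2d(X)@R.T+t;s=X[:,:2]/X[:,2:];r2=(s**2).sum(1,keepdims=True)
    s=s*(1+k*r2);return s*[K[0,0],K[1,1]]+[K[0,2],K[1,2]]
def ray(c,uv):
    K,k,R,t=c;d=(np.array(uv,float)-[K[0,2],K[1,2]])/[K[0,0],K[1,1]];s=d.copy()
    for _ in range(20): s=d/(1+k*(s@s))
    v=R.T@np.r_[s,1];return -R.T@t,v
def atz(c,uv,z):
    o,v=ray(c,uv);return o+v*(z-o[2])/v[2]
def tri(*cu):
    A=np.zeros((3,3));b=np.zeros(3)
    for c,uv in cu:
        o,v=ray(c,uv);v/=np.linalg.norm(v);P=np.eye(3)-np.outer(v,v);A+=P;b+=P@o
    return np.linalg.solve(A,b)
def crop(im,x0,y0,w,h,s,name):
    im=im if im.ndim==2 else im[:,:,::-1]
    cv2.imwrite(name,cv2.resize(im[y0:y0+h,x0:x0+w],None,fx=s,fy=s,interpolation=cv2.INTER_CUBIC))
E
python3 - <<'E'
import cv2
t=cv2.imread("pics/top0.png")[:,:,::-1]
s=cv2.imread("pics/side0.png")[:,:,::-1]
from h import crop
crop(t,270,215,180,130,4,"pics/t1.png")
crop(t,100,200,180,130,4,"pics/t2.png")
crop(s,180,150,130,90,6,"pics/s2.png")
crop(s,215,220,170,140,4,"pics/s1.png")
E
```

```text
(no output)
```

View pics/t1.png

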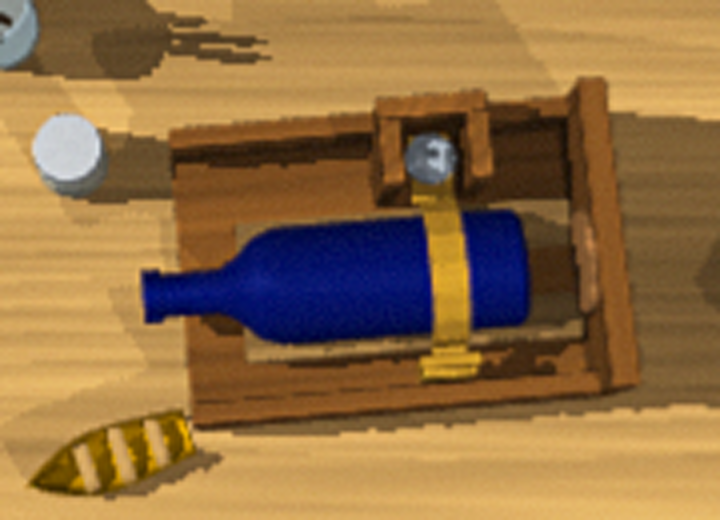

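View pics/t2.png

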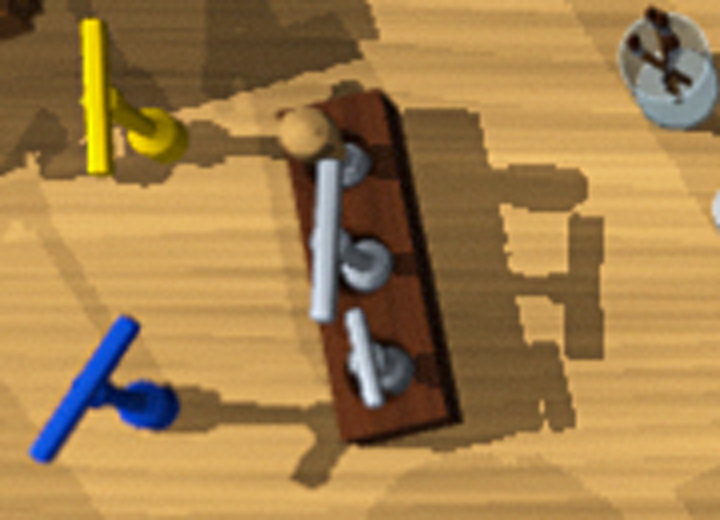

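View pics/s1.png

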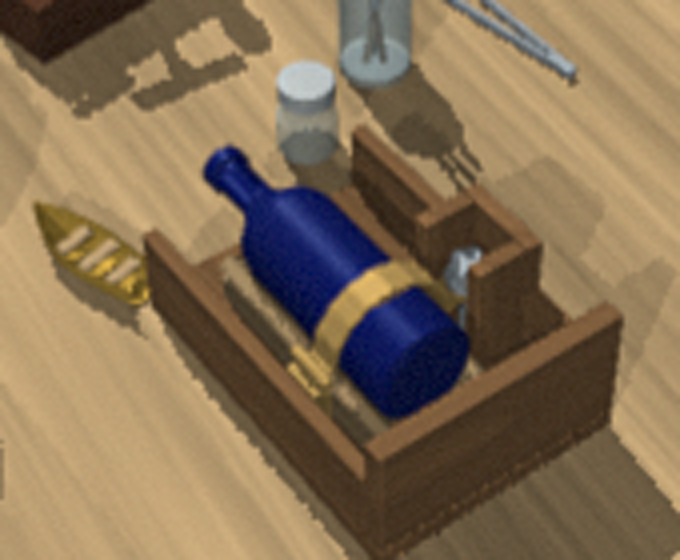

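View pics/s2.png

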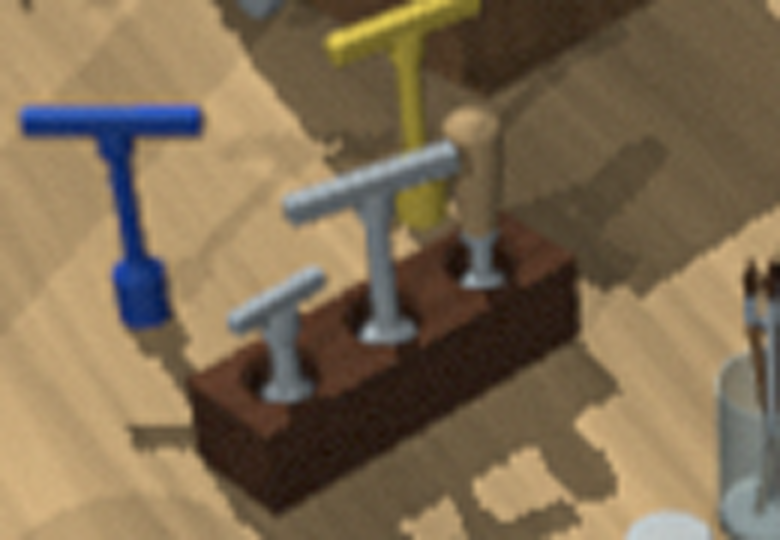

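```bash
python3 - <<'E'
from h import *
from scipy.optimize import least_squares
ct,cs=cam("top"),cam("side")
def T(u,v):return np.array([270+u/4,215+v/4])
def S(u,v):return np.array([215+u/4,220+v/4])
obs=[(ct,T(606,80),(100,-155,100)),(ct,T(637,384),(-75,-155,100)),(ct,T(570,82),(100,-139,100)),(ct,T(605,388),(-75,-139,100)),
(ct,T(171,131),(97,95,65)),(ct,T(190,418),(-75,95,65)),
(cs,S(621,319),(100,-155,100)),(cs,S(384,468),(-75,-155,100)),(cs,S(600,305),(100,-139,100)),(cs,S(148,237),(-75,95,65)),(cs,S(357,132),(97,95,65))]
def pt(p,X):
    X=np.array(X)/1000;c,s=np.cos(p[2]),np.sin(p[2]);return np.array([p[0]+c*X[0]-s*X[1],p[1]+s*X[0]+c*X[1],X[2]])
f=lambda p:np.concatenate([proj(c,pt(p,X))[0]-uv for c,uv,X in obs])
r=least_squares(f,[.5,-.05,0]);print("cradle",r.x,np.degrees(r.x[2]));print(r.fun.reshape(-1,2).round(1))
p=r.x
for n,X in dict(nut=(66,-55,68),well=(66,-55,105),stop=(0,-135,64)).items():print(n,pt(p,X),proj(ct,pt(p,X)),proj(cs,pt(p,X)))
m=tri((ct,T(143,297)),(cs,S(224,167)));print("mouth",m, atz(ct,T(143,297),.064),atz(cs,S(224,167),.064))
print("nut",tri((ct,T(432,157)),(cs,S(463,262))))
ca,sa=np.cos(p[2]),np.sin(p[2]); d=m[:2]-p[:2];print("mouth in cradle",d@[ca,sa],d@[-sa,ca], "target y 83")
def T2(u,v):return np.array([100+u/4,200+v/4])
def S2(u,v):return np.array([180+u/6,150+v/6])
# block: top: image; block corners z=52
obs=[(ct,T2(383,91),0),(ct,T2(455,415),1),(ct,T2(345,440),2),(ct,T2(282,112),3),
(cs,S2(578,262),0),(cs,S2(268,437),1),(cs,S2(192,380),2)]
C=[(100,-31,52),(-100,-31,52),(-100,31,52),(100,31,52)]
f=lambda p:np.concatenate([proj(c,pt(p,C[i]))[0]-uv for c,uv,i in obs])
r=least_squares(f,[.5,.3,0]);print("block",r.x,np.degrees(r.x[2]));print(r.fun.reshape(-1,2).round(1))
a=tri((ct,T2(328,163)),(cs,S2(455,155)));b=tri((ct,T2(321,318)),(cs,S2(288,212)))
print("bar ends",a,b,(a+b)/2,np.linalg.norm(a-b),np.degrees(np.arctan2(*(a-b)[1::-1])))
print("dinghy",atz(ct,T(190,430),.02),atz(ct,T(180,412),.02),"jar",atz(ct,T(68,147),.062),"brush",atz(ct,T2(675,95),.0),"driver",atz(ct,T2(310,130),.14))
E
```

```text
cradle [ 0.45831744 -0.09625733  0.08577722] 4.914672595044855
[[ 0.3 -0.8]
 [ 1.4  0.7]
 [ 2.2 -0.8]
 [ 2.2  0.2]
 [-0.6 -1.1]
 [ 0.3  1.5]
 [ 0.2 -0.8]
 [-2.3 -1.3]
 [ 0.8 -1.5]
 [-2.8 -1. ]
 [ 1.1 -2.9]]
nut [ 0.52878674 -0.14540076  0.068     ] [[377.7785822  254.64074366]] [[331.30781366 288.68689223]]
well [ 0.52878674 -0.14540076  0.105     ] [[379.38013479 251.91015905]] [[331.77515892 278.14006753]]
stop [ 0.46988317 -0.23076099  0.064     ] [[415.17549026 280.55631324]] [[330.1491261 323.7726753]]
mouth [0.44938704 0.01982887 0.06035328] [0.44744095 0.02028683 0.064     ] [0.44941217 0.01603674 0.064     ]
nut [ 0.5275286  -0.14468435  0.07946919]
mouth in cradle 0.001047783910517096 0.11642448161977564 target y 83
block [0.50324803 0.28801643 0.25121753] 14.393704114599823
[[ 0.5 -1.3]
 [-0.2 -0.3]
 [ 0.8 -0. ]
 [-0.  -0.4]
 [-0.5 -0.9]
 [-0.7  0.4]
 [-1.5  0.2]]
bar ends [0.54857359 0.2934089  0.1290346 ] [0.46122979 0.29291844 0.12856977] [0.50490169 0.29316367 0.12880219] 0.08734641394129772 0.32172898806471145
dinghy [ 0.37416804 -0.00706065  0.02      ] [ 0.38457941 -0.00108009  0.02      ] jar [0.53484921 0.0652736  0.062     ] brush [0.61531039 0.11573581 0.        ] driver [0.56244997 0.30234212 0.14      ]
```

```bash
python3 -c "
import bench;print([n for n in dir(bench) if n[0]!='_']);print(getattr(bench,'nose_length',None))"
python3 -m handwheel '[4,-7,0,-10, 8,-14,0,-20, 12,-21,0,-30, 16,-28,0,-40, 20,-35,0,-50, 22.8,-40.6,-1,-61, 22.8,-40.6,-3,-61, 22.8,-40.6,-3,-61]' 0
python3 - <<'E'
from h import *
st=read_state();im=snapshot("wrist");crop(im,0,0,640,480,1,"pics/w1.png");print(st["tcp_pos"],st["tcp_rot"],st["finger_gap"],st["ft_force"])
c=cam("wrist",st);import pickle;pickle.dump((st,c),open("w1.pkl","wb"))
E
```

```text
['Unreachable', 'camera_params', 'finish_job', 'nose_length', 'read_state', 'snapshot']
0.022
time: 1.15
tcp_pos: [0.4445, 0.0699, 0.1983]
tcp_rot: [-2.131, -2.308, 0.001]
ft_force: [-0.0, 0.5, 0.7]
finger_gap: 0.004
[0.44451097 0.06993955 0.19827857] [-2.13121941e+00 -2.30765352e+00  1.14066853e-03] 0.004279658934815268 [-0.04599731  0.50213611  0.6669237 ]
```

View pics/w1.png

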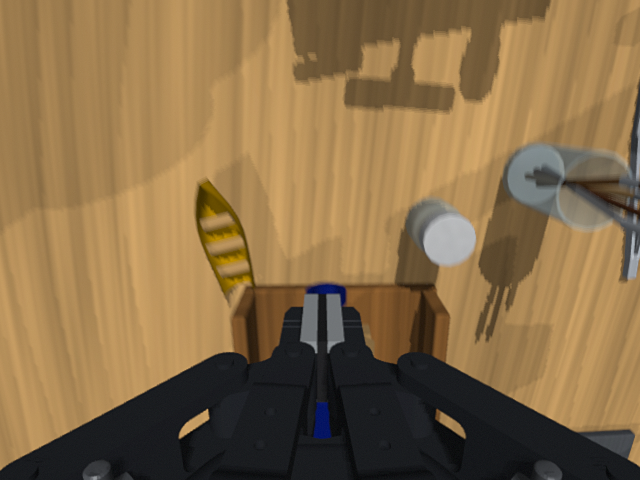

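```bash
python3 - <<'E'
from h import *
import pickle
st,c=pickle.load(open("w1.pkl","rb"))
print("lip top edge",atz(c,(326,285),.0795), atz(c,(306,287),.064),atz(c,(347,287),.064))
print("cradle corners",atz(c,(245,286),.065),atz(c,(437,286),.065),"jar",atz(c,(446,238),.062),"dinghy stern",atz(c,(235,295),.015),atz(c,(253,283),.025))
print(proj(c,[0.4437,.0731,.06]))
R=Ro.from_rotvec(st["tcp_rot"]).as_matrix();print(np.degrees(np.arctan2(R[1,1],R[0,1])))
E
```

```text
lip top edge [0.45054945 0.03016377 0.0795    ] [0.43634075 0.02056268 0.064     ] [0.46721751 0.02305905 0.064     ]
cradle corners [0.390444   0.01803462 0.065     ] [0.53491518 0.02963989 0.065     ] jar [0.53622605 0.06686896 0.062     ] dinghy stern [ 0.37305068 -0.01429884  0.015     ] [0.39037403 0.00317995 0.025     ]
[[321.29416221 219.18327977]]
4.552326774282367
```

```bash

python3 -m handwheel '[0.2,0,-4,0, 0.2,0,-8,0, 0.2,0,-12,0, 0.2,0,-13.5,0, 0.2,0,-13.5,0]'
python3 - <<'E'
from h import *
st=read_state();im=snapshot("side");crop(im,200,190,200,150,4,"pics/s3.png");print(st["tcp_pos"],st["finger_gap"],st["ft_force"])
im=snapshot("top");crop(im,260,200,200,150,4,"pics/t3.png")
E
```

```text
time: 1.82
tcp_pos: [0.4449, 0.0727, 0.0631]
tcp_rot: [-2.126, -2.31, 0.003]
ft_force: [-0.8, -0.2, 0.8]
finger_gap: 0.0
[0.44493086 0.07273231 0.06310747] 0.00019570472034903294 [-0.75170061 -0.15274153  0.789822  ]
```

View pics/s3.png

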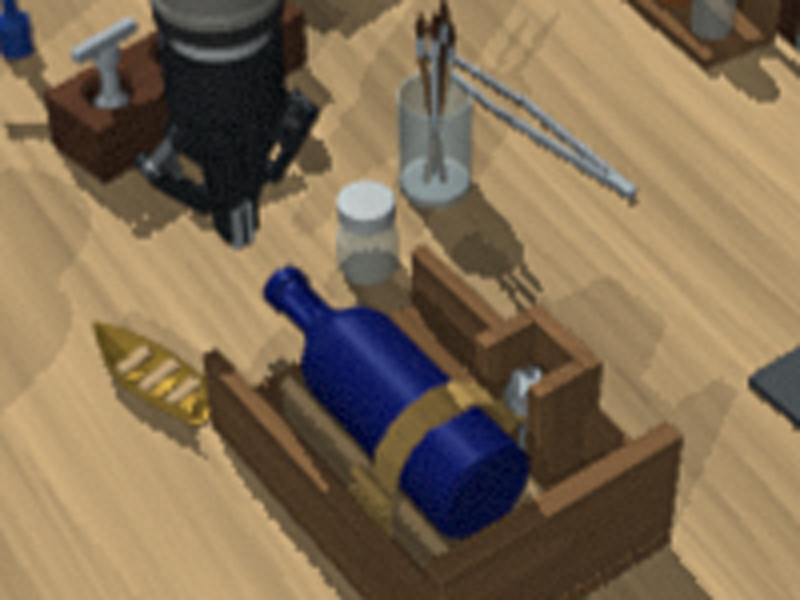

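View pics/t3.png

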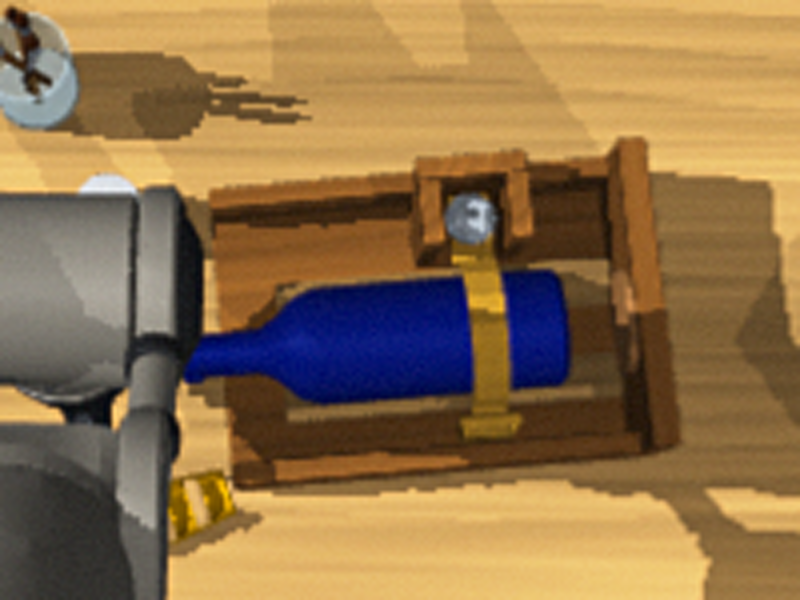

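```bash

python3 -m handwheel '[0.1,-1.5,0,0, 0.25,-3,0,0, 0.3,-3.8,0,0, 0.4,-4.5,0,0, 0.4,-5,0,0, 0.5,-5.5,0,0, 0.5,-6,0,0, 0.55,-6.3,0,0, 0.55,-6.6,0,0]'
```

```text
time: 3.05
tcp_pos: [0.4515, 0.007, 0.0644]
tcp_rot: [-2.128, -2.31, -0.002]
ft_force: [0.4, 5.9, 2.3]
finger_gap: -0.001
```

```bash

python3 -m handwheel '[0,-0.2,0,0, 0.05,-0.4,0,0, 0.05,-0.6,0,0, 0.05,-0.7,0,0]'
python3 -m handwheel '[0,-0.1,0,0, 0,-0.15,0,0]'
```

```text
time: 3.55
tcp_pos: [0.4522, -0.0, 0.0644]
tcp_rot: [2.128, 2.311, 0.002]
ft_force: [1.6, 6.0, 2.7]
finger_gap: 0.001
time: 3.8
tcp_pos: [0.4523, -0.0015, 0.0644]
tcp_rot: [2.128, 2.311, 0.002]
ft_force: [0.8, 5.5, 1.9]
finger_gap: 0.002
```

```bash

python3 -m handwheel '[0,-0.1,0,0, 0,-0.2,0,0]'
python3 -m handwheel '[0,-0.1,0,0, 0,-0.2,0,0]'
python3 - <<'E'
from h import *
im=snapshot("side");crop(im,200,190,200,150,4,"pics/s4.png")
im=snapshot("top");crop(im,260,200,200,150,4,"pics/t4.png")
E
```

```text
time: 4.05
tcp_pos: [0.4522, -0.002, 0.0644]
tcp_rot: [-2.129, -2.308, -0.005]
ft_force: [2.1, 17.0, 3.3]
finger_gap: -0.001
time: 4.3
tcp_pos: [0.4522, -0.0022, 0.0644]
tcp_rot: [-2.128, -2.306, -0.009]
ft_force: [3.1, 29.7, 3.6]
finger_gap: 0.006
```

View pics/t4.png

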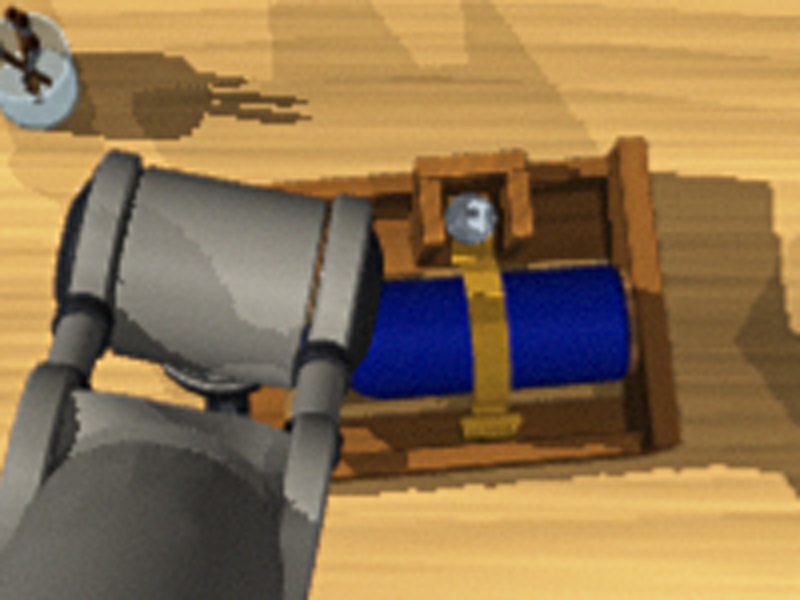

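View pics/s4.png

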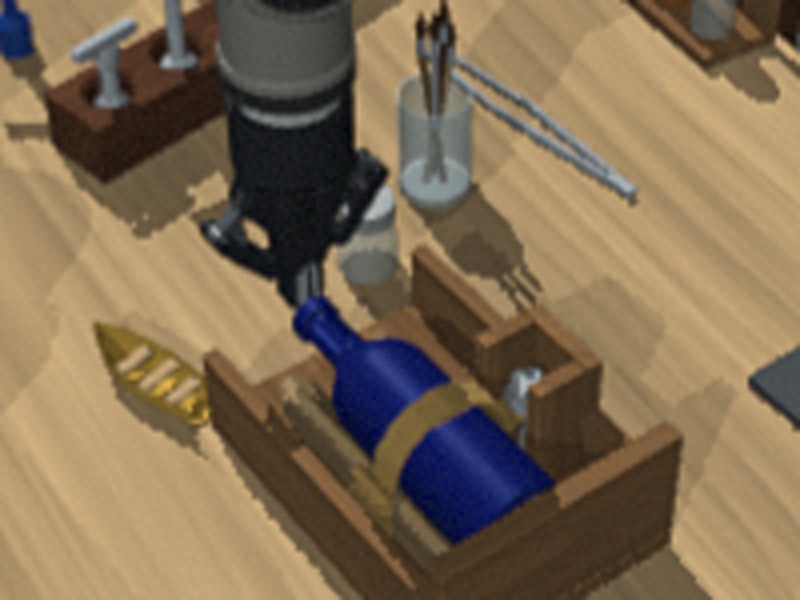

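```bash

python3 -m handwheel '[-0.1,1.5,0,0, -0.3,3.5,0,0, -0.3,3.5,4,0, -0.3,3.5,9,0, -0.3,3.5,13,0, 2,-3,13,0, 5,-9,13,0, 7.7,-15,13,0, 7.7,-20,12,0, 7.7,-22,10.6,0, 7.7,-22,10.6,0, 7.7,-22,10.6,0]'
python3 - <<'E'
from h import *
import pickle
st=read_state();im=snapshot("wrist");crop(im,0,0,640,480,1,"pics/w2.png");print(st["tcp_pos"],st["tcp_rot"],st["joint_vel"])
pickle.dump((st,cam("wrist",st),im),open("w2.pkl","wb"))
ct,cs=cam("top"),cam("side")
print("rod",atz(ct,(425,152),.245),"rim",atz(ct,(420,128),.197),"stand base",[atz(ct,u,.01)[:2] for u in((377,152),(440,149),(442,190),(380,192))])
E
```

```text
time: 5.9
tcp_pos: [0.5287, -0.2246, 0.1702]
tcp_rot: [-2.127, -2.311, -0.0]
ft_force: [-0.6, 0.0, 0.3]
finger_gap: -0.001
[ 0.5287174  -0.22463212  0.17022224] [-2.12672699e+00 -2.31131402e+00 -3.34196853e-04] [ 0.0157227  -0.01437602 -0.00507394 -0.00114598 -0.00125057 -0.00248672]
rod [ 0.71393087 -0.22686261  0.245     ] rim [ 0.78574273 -0.22637184  0.197     ] stand base [array([ 0.79890937, -0.15168798]), array([ 0.80728332, -0.30848561]), array([ 0.70137541, -0.31039214]), array([ 0.69544539, -0.15816836])]
```

View pics/w2.png

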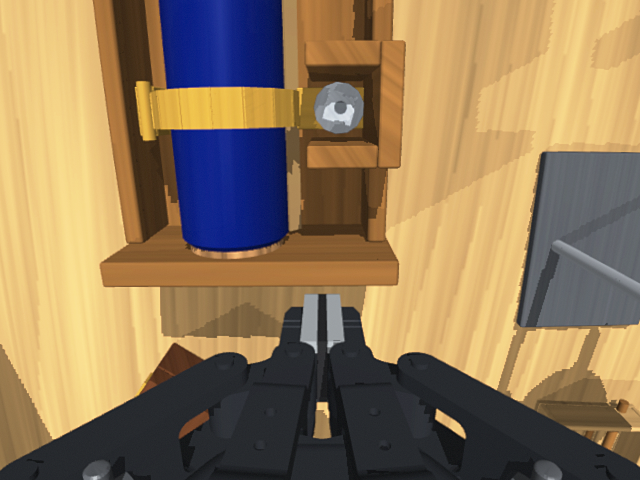

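```bash
python3 - <<'E'
from h import *
import pickle
st,c,im=pickle.load(open("w2.pkl","rb"))
crop(im,290,30,125,150,5,"pics/w2n.png")
E
```

```text
(no output)
```

View pics/w2n.png

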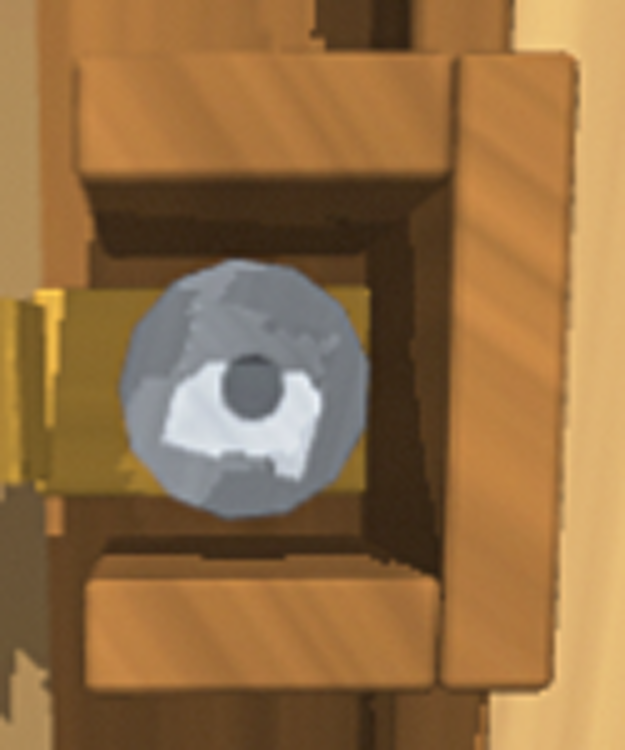

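```bash
python3 - <<'E'
from h import *
import pickle
st,c,im=pickle.load(open("w2.pkl","rb"))
g=cv2.cvtColor(im,cv2.COLOR_RGB2GRAY)[78:138,308:370]
g=cv2.resize(g,None,fx=10,fy=10,interpolation=cv2.INTER_CUBIC)
lo=np.clip((g.astype(float)-60)*255/120,0,255).astype(np.uint8)
cv2.imwrite("pics/w2e.png",cv2.createCLAHE(2,(2,2)).apply(lo))
R=c[2]; print("cradle ang est; camera x axis world",np.degrees(np.arctan2(R[0,1],R[0,0])))
for n,uv,z in (("collar",(339,107.5),.068),("cork side stop inner top L",(102,264),.1),("stop outer R",(397,286),.1),("stop outer L",(104,286),.1),("stopinR",(397,259),.1)):print(n,atz(c,uv,z))
def W(u,v):return (290+u/5,30+v/5)
for uv in ((78,175),(450,178),(87,578),(440,578),(570,55),(555,688)):print(uv,atz(c,W(*uv),.105).round(4))
for uv in ((121,388),(369,388),(240,260),(240,517)):print("col",atz(c,W(*uv),.0675).round(4))
E
```

```text
cradle ang est; camera x axis world 4.8327617252434925
collar [ 0.53191878 -0.14384403  0.068     ]
cork side stop inner top L [ 0.4017216  -0.24145772  0.1       ]
stop outer R [ 0.57391789 -0.24039748  0.1       ]
stop outer L [ 0.40177694 -0.25540054  0.1       ]
stopinR [ 0.57156532 -0.22381258  0.1       ]
(78, 175) [ 0.5123 -0.1262  0.105 ]
(450, 178) [ 0.5486 -0.1233  0.105 ]
(87, 578) [ 0.5161 -0.1648  0.105 ]
(440, 578) [ 0.5522 -0.1617  0.105 ]
(570, 55) [ 0.5588 -0.1111  0.105 ]
(555, 688) [ 0.5655 -0.1718  0.105 ]
col [ 0.5174 -0.1451  0.0675]
col [ 0.5465 -0.1426  0.0675]
col [ 0.53   -0.1297  0.0675]
col [ 0.5328 -0.1587  0.0675]
```

View pics/w2e.png

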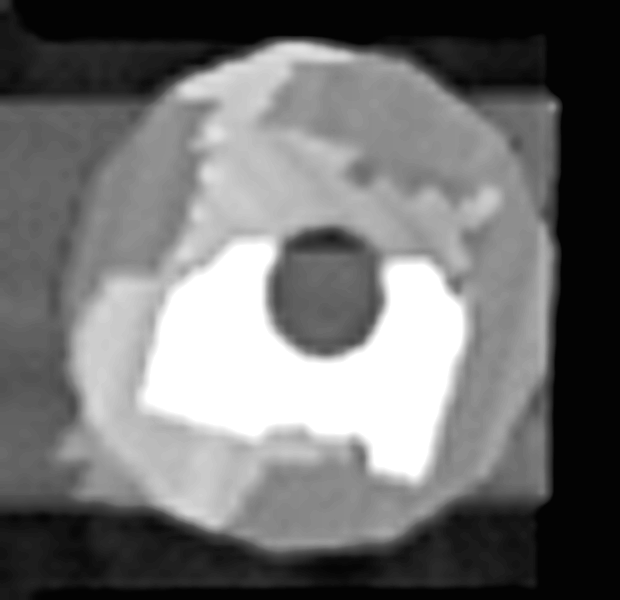

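```bash
python3 - <<'E'
from h import *
import pickle
st,c,im=pickle.load(open("w2.pkl","rb"))
def E(u,v):return (308+u/10,78+v/10)
P=[atz(c,E(*u),.083) for u in ((143,403),(420,483),(165,310),(465,300),(327,292))]
a=lambda p,q:np.degrees(np.arctan2(*(q-p)[1::-1]))
print(a(P[0],P[1]),a(P[0],P[2])-90,a(P[1],P[3])-90,np.linalg.norm(P[1]-P[0]),P[4])
E
python3 -m handwheel '[0,0,3.5,0, 0,0,7,0, 0.4,5,7,8.6, 0.8,10,7,17.2, 1.2,15,7,25.8, 1.6,20,7,34.4, 2,25,7,43, 2.4,30,7,51.6, 2.8,35,7,60.2, 3.2,40,7,68.8, 3.6,46,7,77.4, 4.1,51.8,7,85.8, 4.1,51.8,7,85.8, 4.1,51.8,7,85.8, 4.1,51.8,7,85.8]' 4.5
python3 - <<'E'
from h import *
import pickle
st=read_state();im=snapshot("wrist");crop(im,0,0,640,480,1,"pics/w3.png");print(st["tcp_pos"],st["tcp_rot"],st["joint_vel"])
pickle.dump((st,cam("wrist",st),im),open("w3.pkl","wb"))
E
```

```text
-10.70428324404915 -8.88984510120666 -8.381616039228746 0.016077289165345638 [ 0.53225442 -0.14396331  0.083     ]
time: 7.82
tcp_pos: [0.5697, 0.2912, 0.2407]
tcp_rot: [-0.012, 3.141, -0.0]
ft_force: [-0.2, -0.2, 0.3]
finger_gap: 0.526
[0.56973651 0.29120192 0.24070101] [-1.20426773e-02  3.14105423e+00 -7.82829566e-05] [-0.01040695  0.00138551 -0.00339026  0.00199493 -0.00131518 -0.00185263]
```

View pics/w3.png

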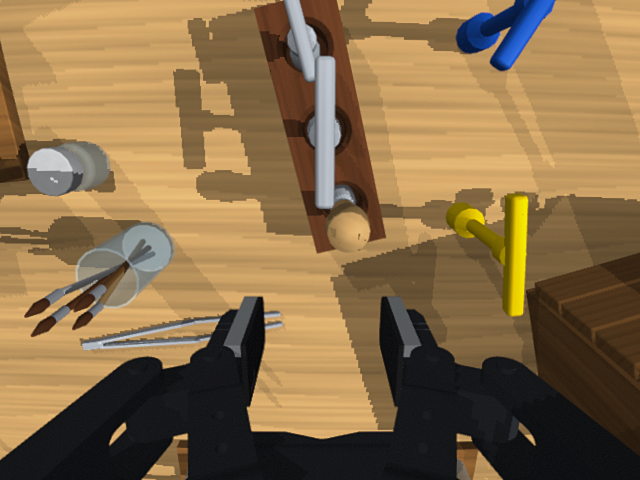

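```bash
python3 - <<'E'
from h import *
import pickle
st,c,im=pickle.load(open("w3.pkl","rb"))
crop(im,270,0,130,260,2.3,"pics/w3c.png")
g=im.astype(int)
# bar mask: greyish bright
m=(abs(g[:,:,0]-g[:,:,2])<25)&(g[:,:,1]>100)
for v in (70,90,110,150,180,200):
    xs=np.where(m[v,305:345])[0]+305;print(v,xs.min(),xs.max(),end=' ; ')
col=np.where(m[40:230,325])[0]+40;print(col.min(),col.max())
a=atz(c,(325.5,57.5),.139);b=atz(c,(325.5,207),.139);print(a,b,(a+b)/2,np.linalg.norm(a-b),np.degrees(np.arctan2(*(b-a)[1::-1])))
E
```

```text
70 305 335 ; 90 316 334 ; 110 316 334 ; 150 316 334 ; 180 316 334 ; 200 316 336 ; 56 208
[0.46218575 0.29259962 0.139     ] [0.54936831 0.29358568 0.139     ] [0.50577703 0.29309265 0.139     ] 0.08718813984405374 0.6480093092551676
```

View pics/w3c.png

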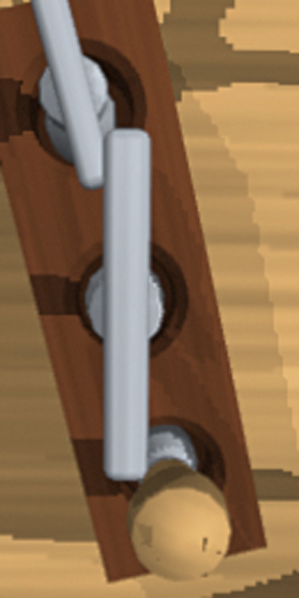

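```bash

python3 -m handwheel '[-3,0.1,0,0, -6.4,0.2,0,0, -6.4,0.2,0,0, -6.4,0.2,-4,0, -6.4,0.2,-8,0, -6.4,0.2,-10.6,0, -6.4,0.2,-10.6,0,-6.4,0.2,-10.6,0]'
python3 - <<'E'
from h import *
im=snapshot("side");crop(im,160,120,160,120,5,"pics/s5.png")
im=snapshot("wrist");crop(im,0,0,640,480,1,"pics/w5.png")
E
```

```text
time: 8.88
tcp_pos: [0.5072, 0.294, 0.1354]
tcp_rot: [-0.013, 3.139, 0.001]
ft_force: [-0.0, -0.2, 0.4]
finger_gap: 0.53
```

View pics/s5.png

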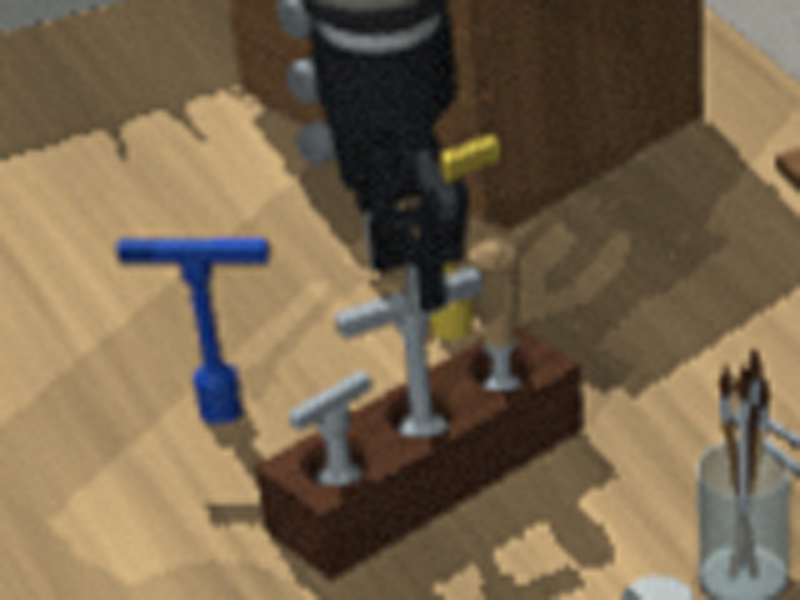

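View pics/w5.png

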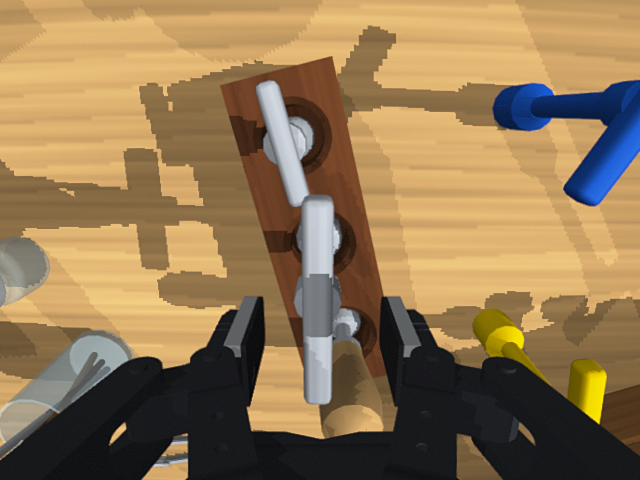

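```bash

python3 -m handwheel '[0,0,0,0, 0,0,0,0, 0,0,0,0, 0,0,0,0, 0,0,0,0]' 0
python3 -m handwheel '[0,0,0.8,0, 0,0,2,0, 0,0,4,0, 0,0,7,0, 0,0,7,0]'
python3 - <<'E'
from h import *
import pickle
im=snapshot("side");crop(im,160,120,160,120,5,"pics/s6.png")
st=read_state();im=snapshot("wrist");crop(im,0,0,640,480,1,"pics/w6.png");print(st["tcp_pos"],st["tcp_rot"])
pickle.dump((st,cam("wrist",st),im),open("w6.pkl","wb"))
E
```

```text
time: 9.6
tcp_pos: [0.5064, 0.2943, 0.1349]
tcp_rot: [-0.014, 3.14, 0.001]
ft_force: [-1.0, -1.0, 6.3]
finger_gap: 0.099
time: 10.22
tcp_pos: [0.5071, 0.2946, 0.2068]
tcp_rot: [-0.014, 3.137, 0.003]
ft_force: [0.0, 0.0, -1.5]
finger_gap: 0.096
[0.506192   0.2942478  0.20488572] [-1.42578613e-02  3.13971600e+00  1.36480276e-03]
```

View pics/s6.png

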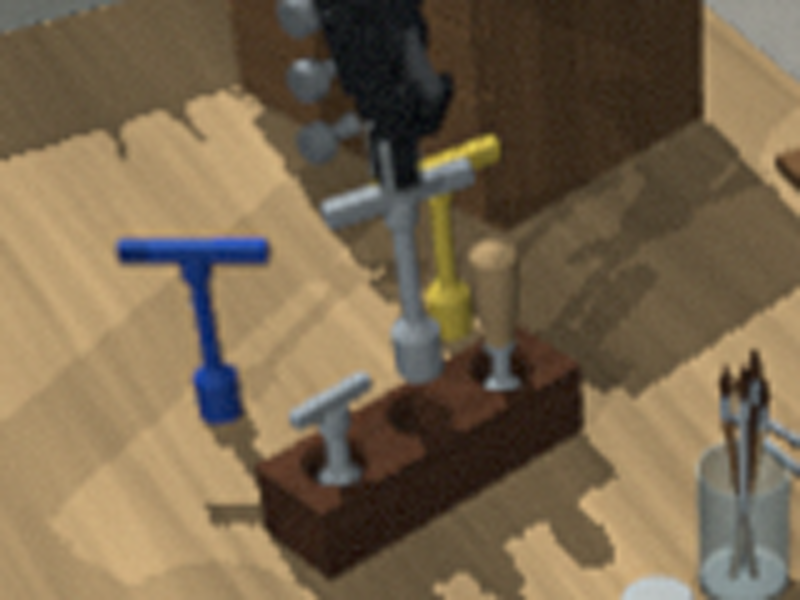

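View pics/w6.png

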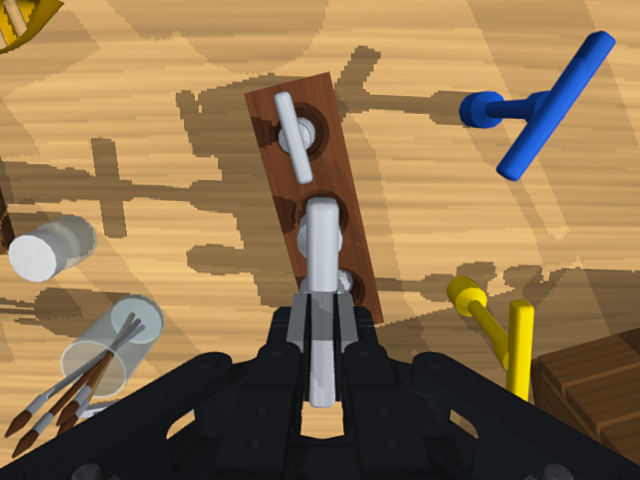

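```bash

python3 -m handwheel '[0,0,3,0, 0,0,5,0, 0.2,-4,5,-1, 0.4,-8,5,-2, 0.6,-12,5,-3, 0.9,-16,5,-4, 1.2,-20,5,-5, 1.4,-24,5,-6, 1.6,-28,5,-7, 1.8,-32,5,-8, 2,-36,5,-9, 2.2,-40,5,-10, 2.4,-43.9,5,-10, 2.4,-43.9,5,-10, 2.4,-43.9,5,-10, 2.4,-43.9,5,-10, 2.4,-43.9,5,-10]'
python3 - <<'E'
from h import *
import pickle
st=read_state()
im=snapshot("side");crop(im,260,170,140,170,4,"pics/s7.png")
im=snapshot("top");crop(im,300,190,140,120,5,"pics/t7.png")
im=snapshot("wrist");crop(im,0,0,640,480,1,"pics/w7.png");print(st["tcp_pos"],st["tcp_rot"],st["joint_vel"].round(3))
pickle.dump((st,cam("wrist",st),im),open("w7.pkl","wb"))
E
```

```text
time: 12.45
tcp_pos: [0.5299, -0.144, 0.2541]
tcp_rot: [-0.257, -3.131, -0.0]
ft_force: [-0.4, -0.0, -2.0]
finger_gap: 0.101
[ 0.52989609 -0.14397641  0.25412674] [-2.57482440e-01 -3.13094617e+00 -3.23141262e-04] [-0.004  0.001 -0.003 -0.001 -0.    -0.003]
```

View pics/s7.png

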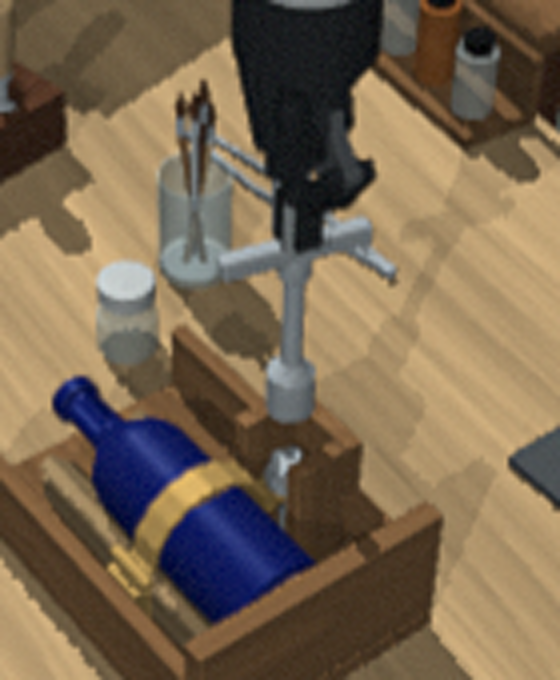

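View pics/t7.png

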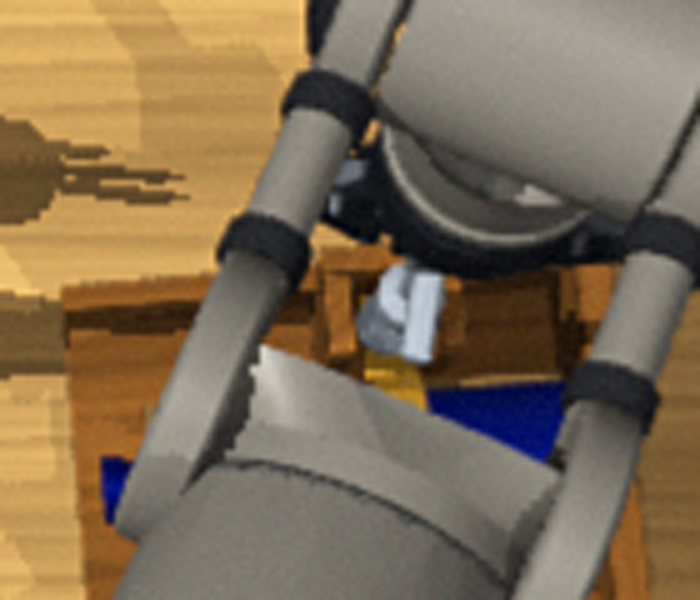

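View pics/w7.png

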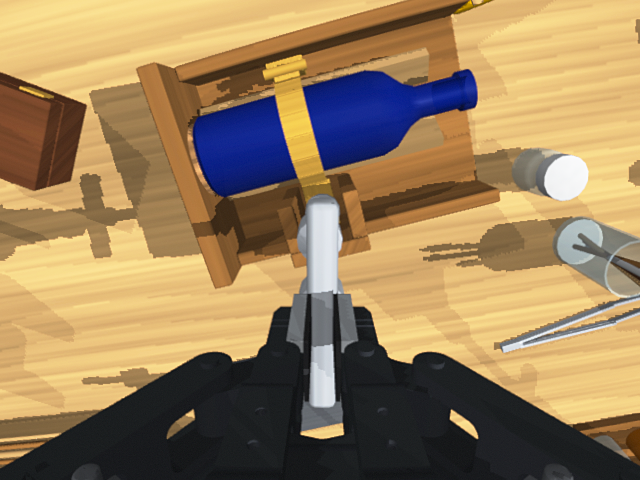

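```bash
python3 - <<'E'
from h import *
import pickle
st,c,im=pickle.load(open("w7.pkl","rb"))
crop(im,260,160,130,120,6,"pics/w7c.png")
st6,c6,im6=pickle.load(open("w6.pkl","rb"))
for s,cc in ((st6,c6),(st,c)):
    p=s["tcp_pos"];R=Ro.from_rotvec(s["tcp_rot"]).as_matrix()
    for dx in(-.045,.045): 
        e=p+R@[dx,0,-.004]; print("bar top end pred",proj(cc,e))
    print("nose bottom pred",proj(cc,p+R@[0,0,.123]), "tilt",R[:,2])
cs=cam("side");p=st["tcp_pos"]
for z in (.131,.15,.251):print("side key axis pred",proj(cs,[p[0],p[1],z]))
for X in ((.5288,-.1454,.105),(.532,-.144,.105)):print(proj(cs,X),proj(c,X))
E
```

```text
bar top end pred [[321.21825637 410.74847998]]
bar top end pred [[321.40363792 204.18948115]]
nose bottom pred [[321.42561941 229.10689875]] tilt [ 1.84001564e-03  8.77734602e-04 -9.99997922e-01]
bar top end pred [[321.30793225 410.79935162]]
bar top end pred [[321.51085416 204.23622052]]
nose bottom pred [[321.47177427 229.15089336]] tilt [-5.97815375e-05  2.11333948e-04 -9.99999976e-01]
side key axis pred [[332.1781803  269.91666185]]
side key axis pred [[332.43424168 264.16496291]]
side key axis pred [[333.89997325 231.35980631]]
[[331.77965752 278.13775721]] [[319.34191749 218.69808596]]
[[332.5830062  277.26260471]] [[321.86151517 222.45734745]]
```

View pics/w7c.png

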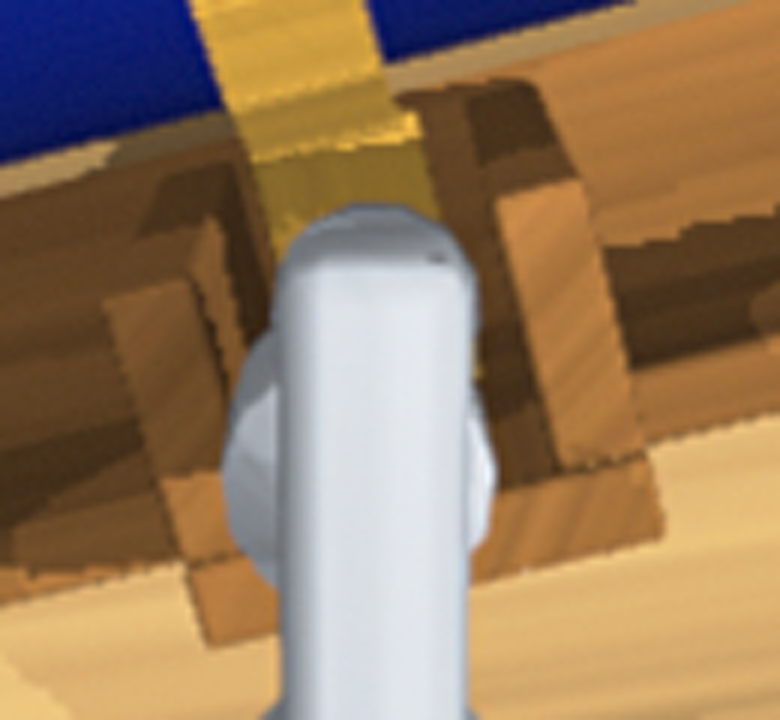

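```bash
python3 - <<'E'
from h import *
import pickle
ct,cs=cam("top"),cam("side")
print("bar top: obs",(181.1,260.1),"pred",proj(ct,[.5061,.2940,.139]))
print("bar side: obs",(180+371.5/6,150+183.5/6),"pred",proj(cs,[.5061,.2940,.132]))
for z in(.068,.084):print("nut top obs",(378,254.25),"pred",proj(ct,[.5313,-.144,z]))
print("nut side obs",(330.7,285.5),"pred",proj(cs,[.5313,-.144,.076]))
st,c,im=pickle.load(open("w7.pkl","rb"))
print("well w7",atz(c,(321.3,219),.105))
E
```

```text
bar top: obs (181.1, 260.1) pred [[179.98292055 257.85052525]]
bar side: obs (241.91666666666666, 180.58333333333334) pred [[241.52933145 179.46383818]]
nut top obs (378, 254.25) pred [[377.16020788 253.56431605]]
nut top obs (378, 254.25) pred [[377.83378551 252.38978602]]
nut side obs (330.7, 285.5) pred [[331.96033831 285.67557125]]
well w7 [ 0.52927145 -0.14398092  0.105     ]
```

```bash

python3 -m handwheel '[0.15,0.05,-1,0, 0.15,0.05,-2,0, 0.15,0.05,-3,0, 0.15,0.05,-3.8,0, 0.15,0.05,-3.8,0, 0.15,0.05,-3.8,0]'
python3 - <<'E'
from h import *
import pickle
st=read_state()
im=snapshot("side");crop(im,260,170,140,170,4,"pics/s8.png")
im=snapshot("wrist");crop(im,240,150,160,140,5,"pics/w8.png");print(st["tcp_pos"],st["tcp_rot"],st["ft_force"])
E
```

```text
time: 13.35
tcp_pos: [0.5316, -0.1445, 0.2164]
tcp_rot: [0.26, 3.13, -0.0]
ft_force: [-0.3, 0.4, -1.4]
finger_gap: 0.103
[ 0.53155981 -0.14450748  0.2163561 ] [ 2.59638071e-01  3.13035554e+00 -8.65467123e-05] [-0.26668688  0.3937677  -1.4367594 ]
```

View pics/s8.png

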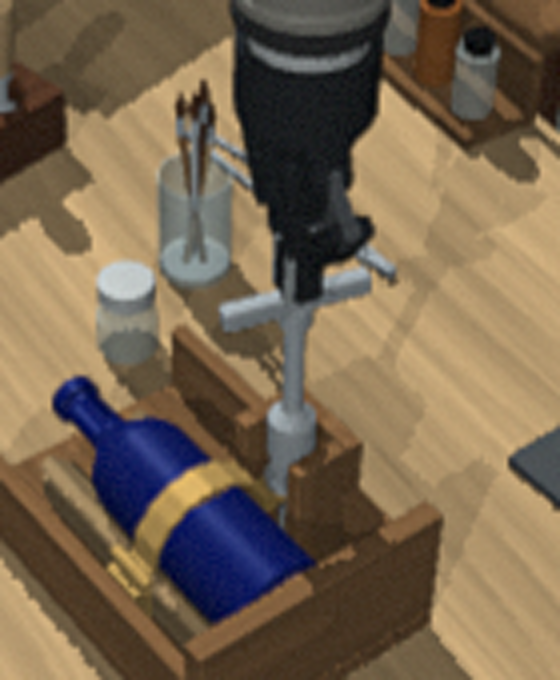

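View pics/w8.png

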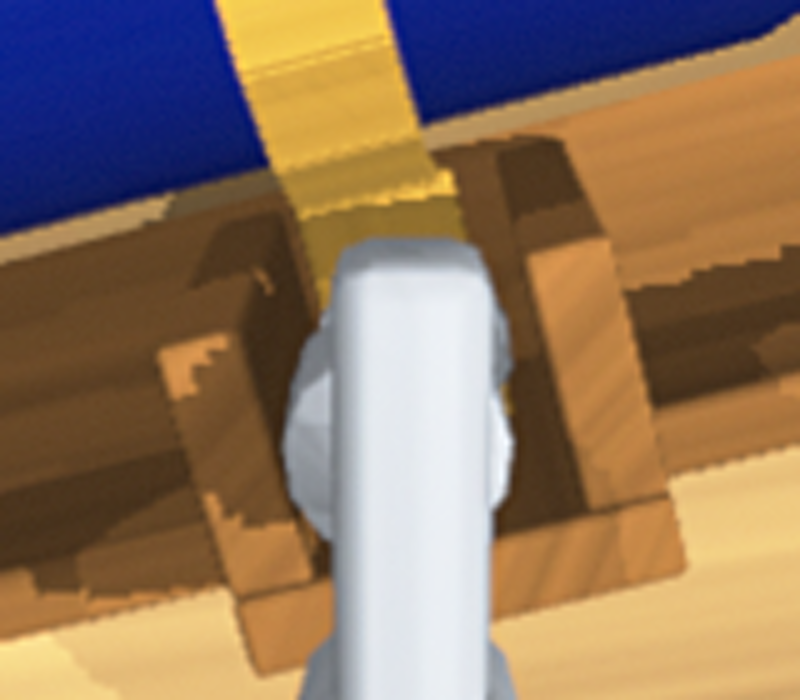

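```bash
python3 - <<'E'
from h import *
import pickle
st=read_state();c=cam("wrist",st);R=Ro.from_rotvec(st["tcp_rot"]).as_matrix();p=st["tcp_pos"]
im=snapshot("wrist");o=cv2.resize(im[150:290,240:400,::-1],None,fx=5,fy=5,interpolation=cv2.INTER_CUBIC)
th=np.linspace(0,2*np.pi,60)
def circ(ctr,z,r,col):
    P=np.array([[ctr[0]+r*np.cos(t),ctr[1]+r*np.sin(t),z] for t in th])
    q=((proj(c,P)-[240,150])*5).astype(int);cv2.polylines(o,[q],True,col,1);print(q[:,0].min(),q[:,0].max(),q[:,1].min(),q[:,1].max())
circ((.5313,-.144),.0685,.015,(0,255,0))
circ(p[:2],p[2]-.123,.0145,(0,0,255))
circ(p[:2],p[2]-.123+.028,.0145,(0,255,255))
yaw=.0848;cx,sx=np.cos(yaw),np.sin(yaw)
q=[]
for a,b in((-15,-31),(21+12,-31),(33,31),(-15,31)):q.append([.5313+(a*cx-b*sx)/1e3,-.144+(a*sx+b*cx)/1e3,.105])
cv2.polylines(o,[((proj(c,q)-[240,150])*5).astype(int)],True,(255,0,255),1)
cv2.imwrite("pics/o8.png",o);print(p)
E
```

```text
310 510 249 442
302 512 292 494
291 523 343 564
[ 0.53160312 -0.14451814  0.21654928]
```

View pics/o8.png

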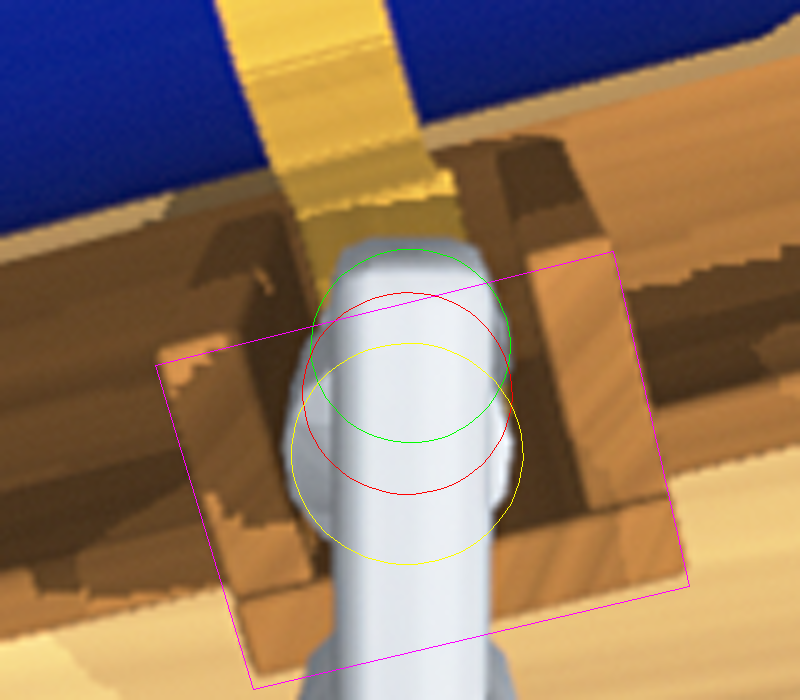

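```bash

python3 -m handwheel '[0,0.18,0,0, 0,0.18,-0.5,0, 0,0.18,-0.8,0, 0,0.18,-1.0,0, 0,0.18,-1.0,0]'
python3 -m handwheel '[0,0,-0.2,0, 0,0,-0.4,0]'
```

```text
time: 14.12
tcp_pos: [0.5313, -0.1426, 0.2059]
tcp_rot: [-0.26, -3.13, -0.0]
ft_force: [0.4, 0.6, -1.4]
finger_gap: 0.096
time: 14.38
tcp_pos: [0.5314, -0.1426, 0.2021]
tcp_rot: [0.26, 3.131, 0.0]
ft_force: [0.7, 0.7, -1.6]
finger_gap: 0.096
```

```bash

python3 -m handwheel '[0,0,-0.2,0, 0,0,-0.4,0]'
python3 -m handwheel '[0,0,-0.2,0, 0,0,-0.4,0]'
```

```text
time: 14.62
tcp_pos: [0.5314, -0.1426, 0.198]
tcp_rot: [-0.26, -3.131, -0.0]
ft_force: [-0.5, -0.7, -2.4]
finger_gap: 0.094
time: 14.88
tcp_pos: [0.5314, -0.1426, 0.194]
tcp_rot: [0.26, 3.131, 0.0]
ft_force: [0.0, -0.1, -1.8]
finger_gap: 0.094
```

```bash

python3 -m handwheel '[0,0,-0.15,0, 0,0,-0.3,0]'
python3 -m handwheel '[0,0,-0.1,0, 0,0,-0.2,0]'
```

```text
time: 15.12
tcp_pos: [0.5322, -0.143, 0.1922]
tcp_rot: [0.259, 3.128, -0.001]
ft_force: [-0.1, -1.2, 8.5]
finger_gap: 0.092
time: 15.38
tcp_pos: [0.5331, -0.1435, 0.1919]
tcp_rot: [0.259, 3.125, -0.003]
ft_force: [-0.5, -0.6, 14.6]
finger_gap: 0.096
```

```bash

python3 -m handwheel '[0,0,0.15,-3, 0,0,0.1,-10, 0,0,0.05,-17, 0,0,0,-24, 0,0,0,-31, 0,0,-0.05,-38]'
python3 - <<'E'
from h import *
st=read_state();print(st["torque"],st["ft_force"],st["tcp_pos"])
im=snapshot("side");crop(im,260,170,140,170,4,"pics/s9.png")
im=snapshot("wrist");crop(im,0,0,640,480,1,"pics/w9.png")
E
```

```text
time: 16.12
tcp_pos: [0.5327, -0.1432, 0.1903]
tcp_rot: [1.268, 2.869, 0.0]
ft_force: [1.4, -0.4, 6.5]
finger_gap: 0.1
[-0.0073941  -0.17586178  0.07663277] [ 1.44332071 -0.37019411  6.47165694] [ 0.53274414 -0.14316071  0.19033284]
```

View pics/s9.png

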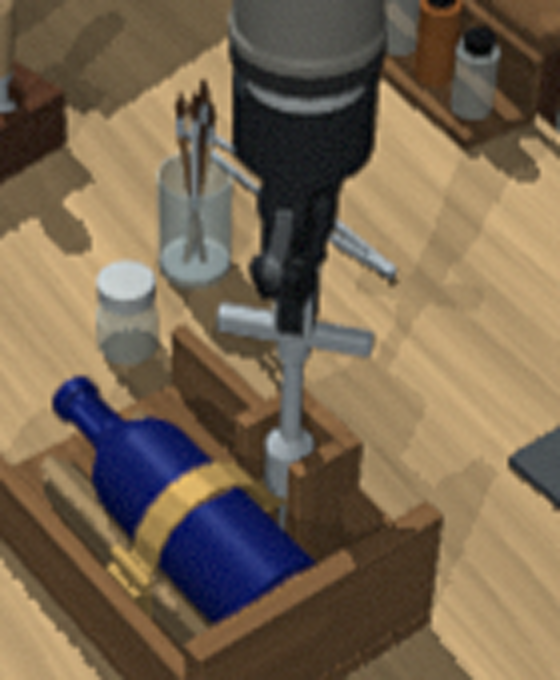

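View pics/w9.png

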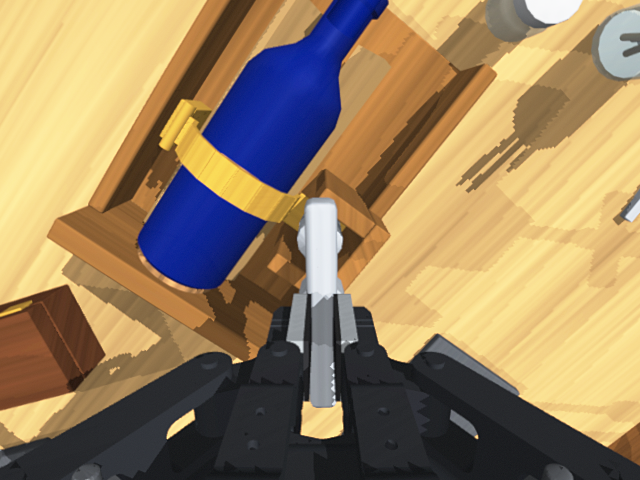

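```bash

python3 -m handwheel '[0,0,-0.05,-7, 0,0,-0.1,-14, 0,0,-0.15,-21, 0,0,-0.15,-27]'
python3 -c "
from bench import *;s=read_state();print(s['torque'],s['tcp_pos'])"
python3 -m handwheel '[0,0,-0.05,-4, 0,0,-0.05,-8]'
python3 -c "
from bench import *;s=read_state();print(s['torque'],s['tcp_pos'])"
```

```text
time: 16.73
tcp_pos: [0.5331, -0.1433, 0.1892]
tcp_rot: [1.902, 2.493, 0.002]
ft_force: [1.6, 0.5, 6.7]
finger_gap: 0.097
[-0.04673132 -0.25943474  0.13807038] [ 0.53308154 -0.14325757  0.18919798]
time: 16.98
tcp_pos: [0.5332, -0.1433, 0.1889]
tcp_rot: [2.069, 2.356, 0.003]
ft_force: [2.1, 0.4, 8.3]
finger_gap: 0.098
[-0.07553941 -0.31127825  0.15290696] [ 0.53321924 -0.14328469  0.18889603]
```

```bash

for i in 1; do python3 -m handwheel '[0,0,-0.03,-2, 0,0,-0.03,-4]'
python3 -c "
from bench import *;s=read_state();print(s['torque'],s['tcp_pos'])"; done
python3 -m handwheel '[0,0,0,-2, 0,0,0,-4]'
python3 -c "
from bench import *;s=read_state();print(s['torque'],s['tcp_pos'])"
```

```text
time: 17.23
tcp_pos: [0.5333, -0.1433, 0.1888]
tcp_rot: [2.149, 2.283, 0.004]
ft_force: [1.3, -0.7, 8.6]
finger_gap: 0.097
[-0.01328381 -0.30150646  0.2027582 ] [ 0.53332926 -0.14329129  0.18875152]
time: 17.48
tcp_pos: [0.5333, -0.1433, 0.1887]
tcp_rot: [2.227, 2.207, 0.004]
ft_force: [1.5, 0.8, 8.6]
finger_gap: 0.098
[-0.07330786 -0.338672    0.30697543] [ 0.53332238 -0.14329625  0.18868558]
```

```bash

python3 -m handwheel '[0,0,0,-2, 0,0,0,-4]'
python3 -c "
from bench import *;s=read_state();print(s['torque'],s['tcp_pos'])"
python3 -m handwheel '[0,0,0,-2, 0,0,0,-4]'
python3 -c "
from bench import *;s=read_state();print(s['torque'],s['tcp_pos'])"
```

```text
time: 17.73
tcp_pos: [0.5333, -0.1433, 0.1887]
tcp_rot: [2.302, 2.129, 0.004]
ft_force: [2.2, -0.4, 8.7]
finger_gap: 0.097
[-0.08285953 -0.28423318  0.57120575] [ 0.53330265 -0.14332389  0.18870853]
time: 17.98
tcp_pos: [0.5333, -0.1434, 0.1887]
tcp_rot: [2.374, 2.048, 0.004]
ft_force: [1.3, -0.1, 9.5]
finger_gap: 0.1
[-0.10453262 -0.33874684  0.80410572] [ 0.53330398 -0.14335188  0.1886872 ]
```

```bash

python3 -m handwheel '[0,0,0.1,5, 0,0,0.2,10, 0,0,0.25,13, 0,0,0.25,13]'
python3 -c "
from bench import *;s=read_state();print(s['torque'],s['tcp_pos'])"
```

```text
time: 18.48
tcp_pos: [0.5317, -0.1428, 0.1892]
tcp_rot: [2.132, 2.306, 0.001]
ft_force: [0.2, 0.4, 0.7]
finger_gap: 0.1
[-0.11249131 -0.2000794  -0.02429163] [ 0.53173449 -0.14278354  0.18917033]
```

```bash

python3 -m handwheel '[0,0,0.4,0, 0,0,0.8,0, 0,0,1.2,0, 0,0,1.6,0]'
python3 -m handwheel '[0,0,1,0, 0,0,2.5,0, 0,0,4.5,0, 0,0,6,0, 0,0,6,0]'
python3 - <<'E'
from h import *
import pickle
st=read_state();print(st["torque"],st["ft_force"],st["tcp_pos"],st["tcp_rot"])
im=snapshot("side");crop(im,260,150,140,180,4,"pics/s10.png")
im=snapshot("wrist");crop(im,0,0,640,480,1,"pics/w10.png")
pickle.dump((st,cam("wrist",st),im),open("w10.pkl","wb"))
E
```

```text
time: 18.98
tcp_pos: [0.5313, -0.1425, 0.2051]
tcp_rot: [-2.132, -2.307, -0.0]
ft_force: [-0.4, -0.3, -0.9]
finger_gap: 0.098
time: 19.6
tcp_pos: [0.532, -0.1429, 0.2664]
tcp_rot: [2.13, 2.305, 0.002]
ft_force: [0.3, 0.2, -1.3]
finger_gap: 0.095
[-0.01579591 -0.04252873 -0.03515336] [ 0.25284806  0.24215704 -1.33483752] [ 0.5319731  -0.14286518  0.26644335] [2.13004063e+00 2.30509496e+00 1.72299632e-03]
```

View pics/s10.png

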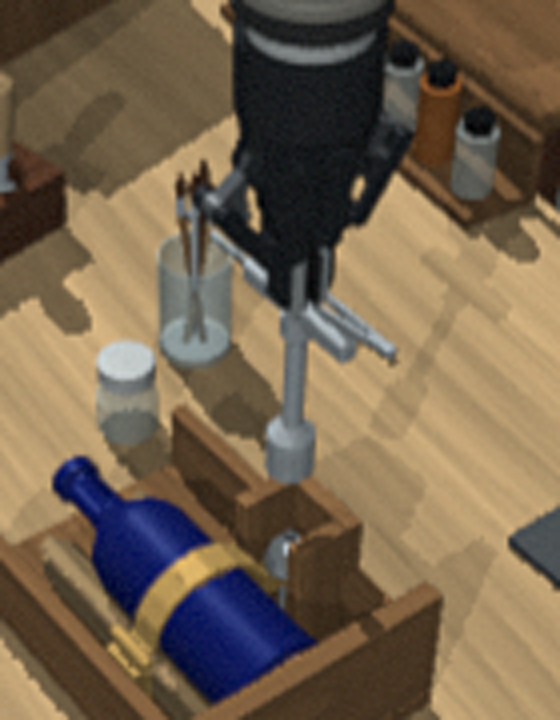

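View pics/w10.png

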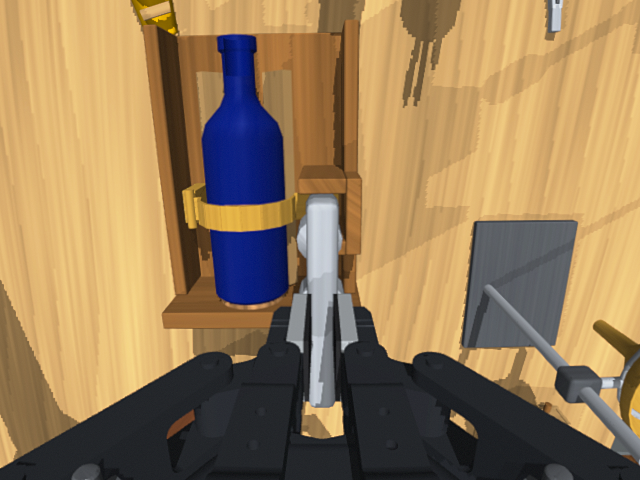

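```bash

python3 -m handwheel '[0,-4,0,0, 0,-8,0,0, 0,-8,-2,0, 0,-8,-2,0]'
python3 - <<'E'
from h import *
st=read_state();im=snapshot("wrist");crop(im,270,60,130,100,6,"pics/w11.png")
c=cam("wrist",st);print(st["tcp_pos"],proj(c,[.532,-.144,.081]))
import pickle;pickle.dump((st,c,im),open("w11.pkl","wb"))
E
```

```text
time: 20.2
tcp_pos: [0.5301, -0.2223, 0.2424]
tcp_rot: [-2.129, -2.302, 0.002]
ft_force: [-0.0, -0.6, -1.9]
finger_gap: 0.1
[ 0.53012434 -0.22234196  0.24237194] [[333.90354979 113.06586247]]
```

View pics/w11.png

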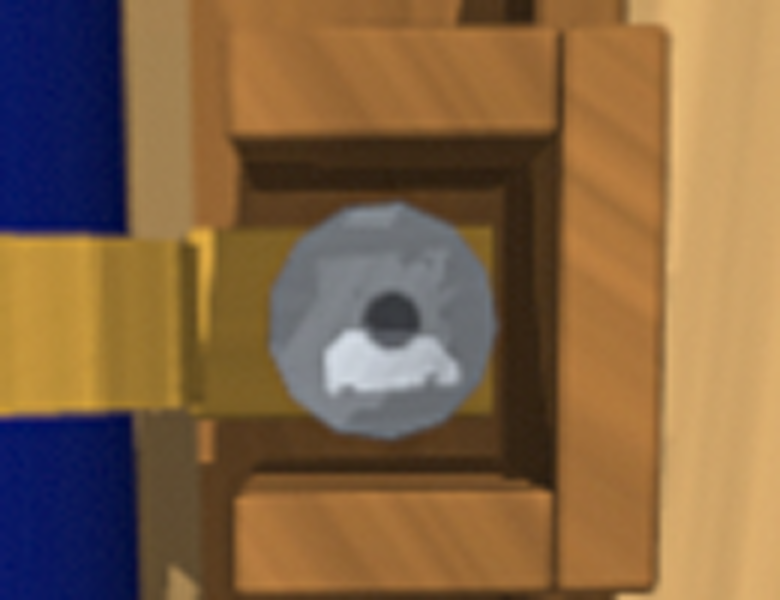

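```bash

python3 -m handwheel '[0,0,3,0, 0,3,5.5,4, 0,7,5.5,10, 0,12,5.5,18, 0,17,5.5,26, 0,22,5.5,34, 0,27,5.5,42, 0,32,5.5,50, 0,37,5.5,58, 0,42,5.5,66, 1.5,46,5.5,74, 3.5,50,5.5,80.5, 4.5,51.5,5.5,80.5, 4.5,51.5,5.5,80.5, 4.5,51.5,5.5,80.5, 4.5,51.5,5.5,80.5]'
python3 - <<'E'
from h import *
import pickle
st=read_state();im=snapshot("wrist");crop(im,0,0,640,480,1,"pics/w12.png");crop(im,250,0,160,280,2,"pics/w12c.png")
c=cam("wrist",st);print(st["tcp_pos"],st["tcp_rot"]);pickle.dump((st,c,im),open("w12.pkl","wb"))
im=snapshot("top");crop(im,130,200,120,120,5,"pics/t12.png")
E
```

```text
time: 22.25
tcp_pos: [0.5761, 0.2916, 0.3005]
tcp_rot: [0.138, 3.138, 0.0]
ft_force: [0.2, -0.6, -1.4]
finger_gap: 0.098
[0.5761308  0.29164666 0.30045582] [1.37637142e-01 3.13805867e+00 1.74947886e-04]
```

View pics/w12.png

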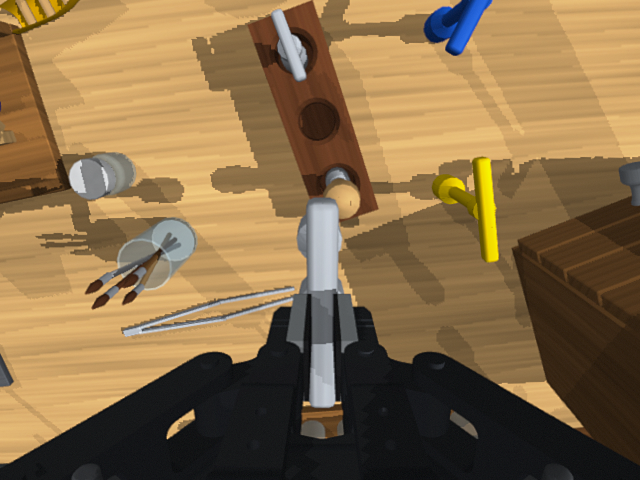

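View pics/w12c.png

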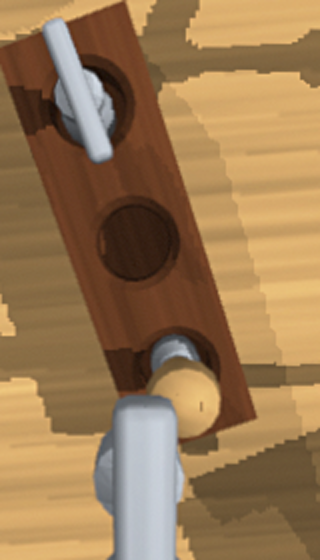

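```bash
python3 - <<'E'
from h import *
import pickle
st,c,im=pickle.load(open("w12.pkl","rb"))
print(atz(c,(319.2,120),.052),atz(c,(319.2+10,120),.052)-atz(c,(319.2,120),.052))
# block corners
for u in((125,2),(3,45),(256,412)):print(atz(c,(250+u[0]/2,u[1]/2),.052))
# small key hole
print(atz(c,(250+92/2,103/2),.052))
st3,c3,im3=pickle.load(open("w3.pkl","rb"))
print("w3 hole",atz(c3,(270+134/2.3,293/2.3),.052))
E
```

```text
[0.50472941 0.29571935 0.052     ] [0.00081239 0.00939357 0.        ]
[0.4025598 0.2988112 0.052    ]
[0.41506463 0.24298651 0.052     ]
[0.59236279 0.34703024 0.052     ]
[0.44290833 0.28009315 0.052     ]
w3 hole [0.5033573  0.29608755 0.052     ]
```

```bash

python3 -m handwheel '[-3,0.2,0,-7, -7.1,0.5,0,-15, -7.1,0.5,0,-15, -7.1,0.5,-4,-15, -7.1,0.5,-8,-15, -7.1,0.5,-11,-15, -7.1,0.5,-11,-15, -7.1,0.5,-11,-15]'
python3 - <<'E'
from h import *
import pickle
st=read_state();im=snapshot("wrist");crop(im,220,100,200,240,2.5,"pics/w13.png")
c=cam("wrist",st);print(st["tcp_pos"],st["tcp_rot"])
im=snapshot("side");crop(im,180,100,140,120,5,"pics/s13.png")
E
```

```text
time: 23.35
tcp_pos: [0.5066, 0.2975, 0.1913]
tcp_rot: [0.545, 3.092, 0.002]
ft_force: [0.1, -0.6, -1.6]
finger_gap: 0.097
[0.50655423 0.29750731 0.1913424 ] [5.44577548e-01 3.09175882e+00 2.22828841e-03]
```

View pics/w13.png

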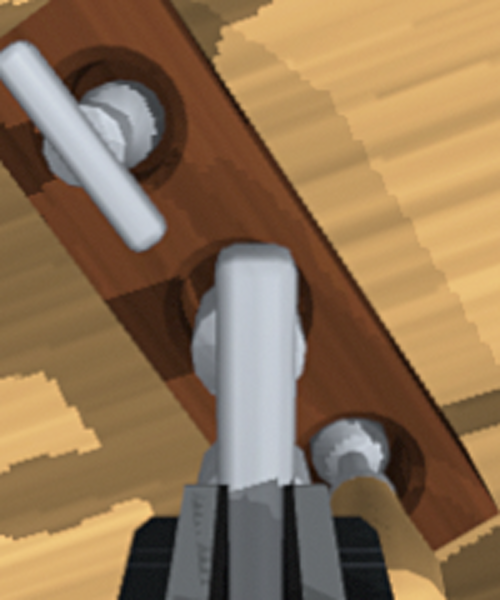

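View pics/s13.png

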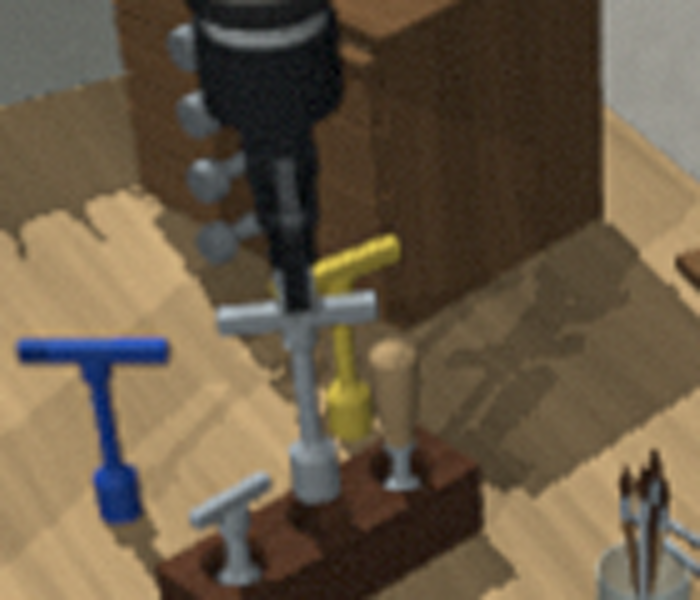

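```bash
python3 - <<'E'
from h import *
st=read_state();c=cam("wrist",st);p=st["tcp_pos"];R=Ro.from_rotvec(st["tcp_rot"]).as_matrix();print(p)
im=snapshot("wrist");o=cv2.resize(im[100:340,220:420,::-1],None,fx=2.5,fy=2.5,interpolation=cv2.INTER_CUBIC)
th=np.linspace(0,2*np.pi,60)
def circ(ctr,z,r,col):
    P=np.array([[ctr[0]+r*np.cos(t),ctr[1]+r*np.sin(t),z] for t in th])
    cv2.polylines(o,[((proj(c,P)-[220,100])*2.5).astype(int)],True,col,1)
circ((.504,.2955),.052,.022,(0,255,0));circ((.504,.2955),.048,.018,(0,255,255))
n=p+R@[0,-.0012,.1];circ(n,n[2],.0145,(0,0,255));n=p+R@[0,-.0014,.123];circ(n,n[2],.0145,(255,0,255));print(n)
cv2.imwrite("pics/o13.png",o)
E
```

```text
[0.50650632 0.29766452 0.19172409]
[0.50643279 0.29652495 0.06872143]
```

View pics/o13.png

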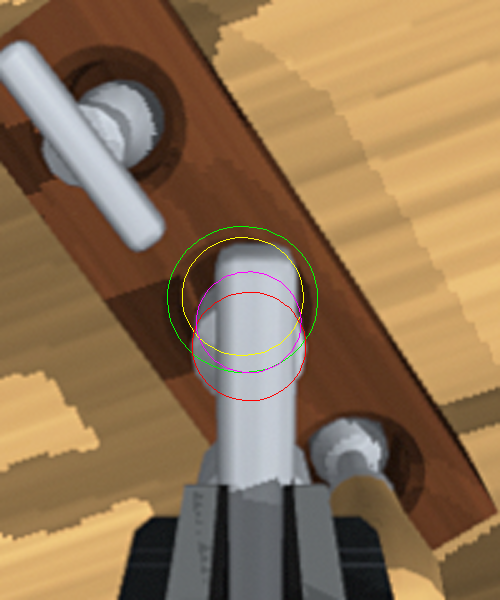

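```bash

python3 -m handwheel '[0,-0.2,0,0, 0,-0.2,-0.5,0, 0,-0.2,-1,0, 0,-0.2,-1.5,0]'
python3 -m handwheel '[0,0,-0.4,0, 0,0,-0.8,0]'
python3 -m handwheel '[0,0,-0.4,0, 0,0,-0.8,0]'
```

```text
time: 24.0
tcp_pos: [0.5052, 0.2953, 0.1743]
tcp_rot: [-0.545, -3.094, 0.0]
ft_force: [1.2, -1.4, -2.5]
finger_gap: 0.099
time: 24.25
tcp_pos: [0.5053, 0.2954, 0.1665]
tcp_rot: [-0.545, -3.094, 0.0]
ft_force: [0.1, 0.0, -1.5]
finger_gap: 0.097
time: 24.5
tcp_pos: [0.5054, 0.2954, 0.1586]
tcp_rot: [0.545, 3.094, 0.0]
ft_force: [-0.0, -0.1, -1.9]
finger_gap: 0.096
```

```bash

python3 -m handwheel '[0,0,-0.6,0, 0,0,-1.2,0, 0,0,-1.7,0, 0,0,-2,0]'
python3 -m handwheel '[0,0,-0.15,0, 0,0,-0.3,0]'
```

```text
time: 25.0
tcp_pos: [0.5053, 0.2953, 0.1384]
tcp_rot: [-0.545, -3.094, 0.0]
ft_force: [0.1, -0.3, -1.5]
finger_gap: 0.097
time: 25.25
tcp_pos: [0.5055, 0.2954, 0.1359]
tcp_rot: [0.545, 3.094, 0.0]
ft_force: [0.1, 0.1, -2.4]
finger_gap: 0.101
```

```bash

python3 -m handwheel '[0,0,-0.1,0, 0,0,-0.2,0]'
```

```text
time: 25.5
tcp_pos: [0.5061, 0.2956, 0.1349]
tcp_rot: [0.545, 3.092, 0.002]
ft_force: [0.1, -0.5, 8.1]
finger_gap: 0.098
```

```bash

python3 -m handwheel '[0,0,0.1,0, 0,0,0.1,0]'
python3 -m handwheel '[0,0,0,0, 0,0,0,0, 0,0,0,0, 0,0,0,0]' 3.5
python3 - <<'E'
from h import *
im=snapshot("wrist");crop(im,0,0,640,480,1,"pics/w14.png")
im=snapshot("side");crop(im,180,100,140,120,5,"pics/s14.png")
E
```

```text
time: 25.75
tcp_pos: [0.5055, 0.2954, 0.135]
tcp_rot: [0.545, 3.094, 0.0]
ft_force: [-1.1, -0.5, 1.5]
finger_gap: 0.099
time: 26.25
tcp_pos: [0.5054, 0.2954, 0.1348]
tcp_rot: [-0.545, -3.094, -0.0]
ft_force: [-0.5, 0.6, 0.6]
finger_gap: 0.411
```

View pics/w14.png

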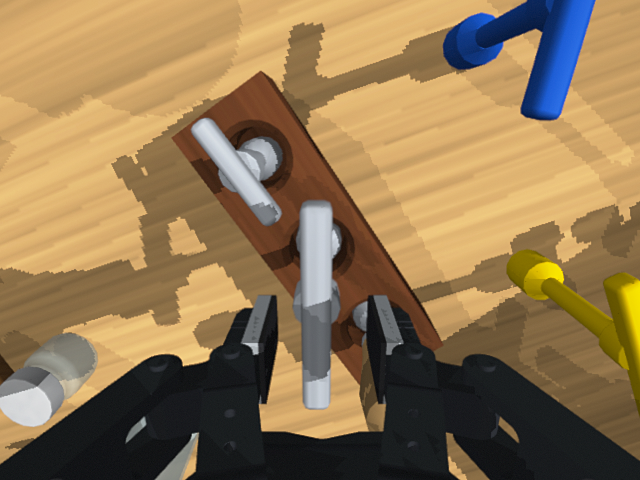

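View pics/s14.png

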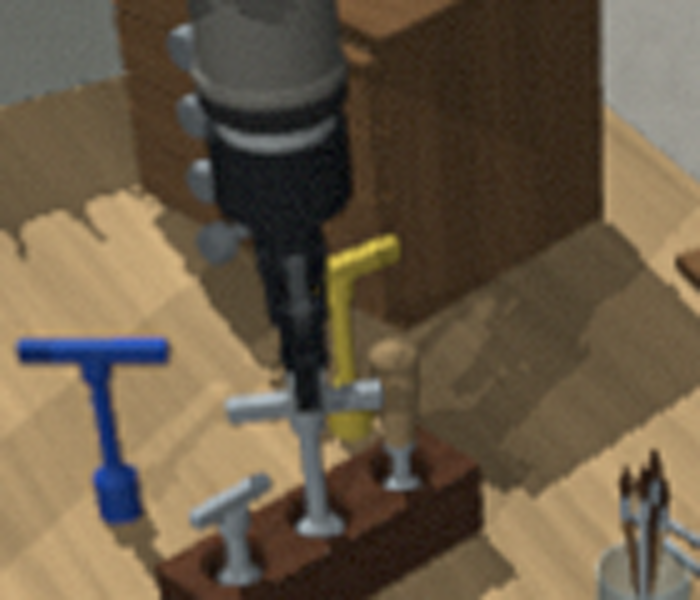

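```bash

python3 -m handwheel '[0,0,2,0, 0,0,5,0, 0,0,9,0, 0,0,13,0, -6,2,14,0, -12,6,14,0, -18,10,14,0, -24,14,14,0, -26,16,12,0, -26,16,12,0, -26,16,12,0]'
python3 - <<'E'
from h import *
im=snapshot("top");crop(im,90,190,380,180,2.1,"pics/t15.png")
im=snapshot("side");crop(im,170,120,240,240,2.5,"pics/s15.png");cv2.imwrite("pics/s15f.png",im[:,:,::-1])
print(read_state()["joints"])
E
```

```text
time: 27.72
tcp_pos: [0.2455, 0.4554, 0.255]
tcp_rot: [0.544, 3.094, 0.0]
ft_force: [0.2, 0.6, 0.1]
finger_gap: 0.412
[ 9.26249277e-01  3.08010129e-01  1.49980443e+00 -3.37740810e-04
  1.33279521e+00 -2.94191301e-01]
```

View pics/t15.png

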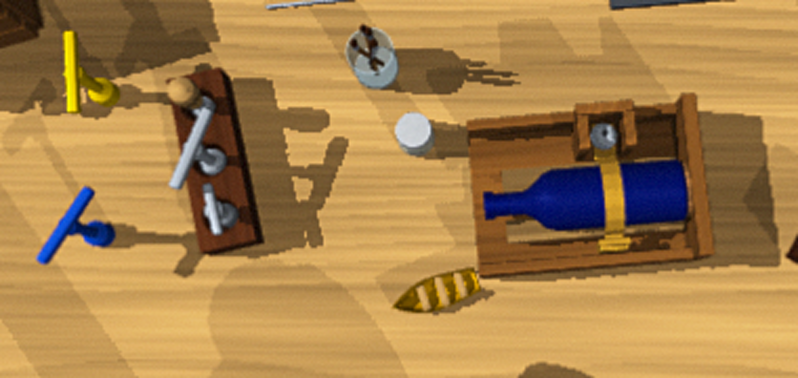

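View pics/s15.png

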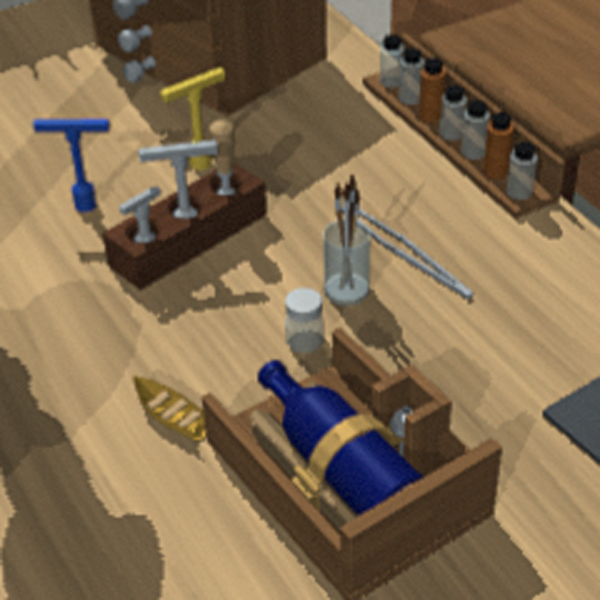

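```bash
python3 -c "
from bench import *
print(finish_job())"
```

```text
the job is handed in; nothing more can be done
None
```

The job was handed in at about 28 s of the 72 s limit; no verdict was reported.

- **Bottle:** I pushed it about 33 mm along the cradle with the closed fingers. It stopped firmly at the end: the push force rose from about 6 N to 30 N with almost no further movement. The pictures show its base on the cork.
- **Clamp nut:** The key seated on the collar, with its lower end about 69 mm above the counter. Turning clockwise, the torque stayed around 0.1–0.2 N m until the stop and then climbed to 0.8 N m. The wrist picture afterwards shows the nut's square about 5° from the cradle's axes; the tight position (1.5 rad) gives 4°.
- **Key return:** The key stands upright on the floor of the middle hole, its bar turned about 20° clockwise from its starting direction to keep clear of the nut driver.
- **Everything else:** In the last top and side pictures nothing else on the counter appears to have moved, and the arm is clear of everything.

The camera estimates disagreed with each other by about 2–3 mm for the nut and for the hole. I settled both from the last close-up wrist views, and both fits then went in with no noticeable side force.

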